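# Pass returned motors through the sanitising box and lock them in the kit tray

### The arm

A 6-joint arm with a two-finger parallel gripper is mounted at the origin on the work surface. World frame = base frame: x ahead of the robot, y to its left, z up, the work surface at z = 0. Lengths are in m, angles in rad, forces in N, time in s.
With the tool pointing down it reaches from about 0.25 to 0.725 m from the base axis. Payload 4 kg.
Tool frame: the origin (TCP) lies on the centre line of the jaws, within the pads' length; the fingertips stand 17 mm ahead of it and the grasp point (between the pads) lies 2 mm behind it; z points along the fingers, y is the line along which they close (so a half turn about z gives the same grasp; the last joint's range is limited). The gripper opens to 85 mm and grips with 20 to 120 N. Pads are 22 mm wide; open, the fingers measure 114 mm over their backs; the gripper's body (76 mm by 85 mm) begins 54 mm behind the grasp point. The pads swing forward as they close: fully open they stand 13 mm farther back than shut.
Start: joints at [-1.31, 0.241, 0.005, 1.335, 0, 1.571], TCP at [0.129, -0.483, 0.248] pointing down, gripper open.
Joint ranges: [-2.72, 2.72], [-1.05, 1.87], [-1.09, 1.28], [-1.99, 2.15], [-1.42, 1.44], [-3.14, 3.14]. Speed limits (rad/s): [2.79, 2.79, 3.14, 3.14, 3.14, 3.14].

### API

Orientations are given as a unit quaternion [x, y, z, w].
In Python, from workcell import get_obs, imaging, order gives the robot as it stands.
- The arm moves only by the tool apply_moves, never from a script. Its argument "targets" is a list that holds one entry, the list of rows, each a list of 5 numbers: the shift along the world's x, y, z in units of 40 mm (1.0 is 40 mm), then the turn about the world's z in degrees, then the gripper command: -1 is shut, 1 is fully open, values between are in proportion. In form: [[[dx, dy, dz, turn, fingers], ...]]. A call has 1 to 8 rows; each row shifts and turns the commanded pose from where the row before left it; what a row does not reach is not made up. A row lasts 1/12 s, in which the tool goes at most 41.7 mm and 7.16 degrees, less where a joint would pass 70% of its speed; a pose out of reach is approached as far as the arm can. A call is refused whole if a number of a shift passes 1 or a number of a turn 7.16, either way. A call with a gripper value outside its range is refused whole. The fingers move at their own pace and stop on an object; the grip force is fixed at half the most. Time passes only in rows, so rows that do not move let the fingers close. It gives the time, the measured TCP pose, the force, the opening and the grip force at its end, in the units of the state.
- get_obs(): the state, without advancing time (a new reading comes with each control period).
- imaging.camera(name): name is "side" or "top" or "wrist"; returns (picture, depth): 480x640x3 uint8, blue, green, red; 480x640 float32, m along the optical axis (not along the pixel's ray), 0 where there is no reading.
- imaging.get_calibration(name): a dict with "camera_matrix" (3x3 intrinsics, pixels), "eye" and "rotation" of the camera in the world; the wrist camera has in their place "hand_eye" (4x4, takes a point from camera to tool coordinates, whose origin is the TCP and whose axes are the flange's). Camera axes: x right, y down, z forward; pixel columns grow to the right and rows downward; lengths in m; the calibration is good to about 2 mm. A picture is of the moment at which its call begins: read the wrist's pose just before it. get_calibration takes no time and is no camera call.
- order.job_done(): hands the job in; it is judged then, once.
The state is a dict: "clock": time; "joint_pos": joint angles; "joint_vel": joint speeds; "tau": joint torques, N m; "eef_pos": TCP position; "tool_rot": TCP orientation; "ft_force": force on the tool from outside, world axes, zero at the start; "ft_torque": the same for the moment, N m; "grip_width": finger opening in m; "grasp_force": force on a finger pad.
Only numpy, scipy, OpenCV 4.12 (cv2) and the standard library are available. Lean on these libraries where they do the work, as an engineer would, in place of code of your own. Each camera call takes 0.05 s, during which the arm holds its last target. There are 200 camera calls.

### The job

Pass all the returned motors on the mat through the pass box on its shuttle: load them through the outer door with the inner door shut, fully shut the outer door, bring the shuttle right to the inner end and open the inner door wide to take them out, never having both doors open at once. Put every motor down on the floor of the kit tray's bay, swing the keeper bar over them until it snaps shut, and leave both doors fully shut. To begin, shut the inner door, draw the shuttle right to the outer end, then open the outer door wide; leave the cup and the wheel alone.

Things in the scene. Friction and masses are not known exactly. Their poses are not given: they have to be found in the camera images.
- passbox: sanitising pass box, fixed: low aluminium box 162 (its x, away from the robot) by 324 (y, leftwards) by 55 mm high, walls 6 mm; origin on the table under its middle. Two 150 x 150 mm openings in its top, each with its own sliding door: outer bay (centre y +78 mm, towards the mat) and inner bay (y -78 mm, towards the kit tray). A shuttle runs inside between them. Door rails stick out 156 mm behind.
- outer_door (a joint): outer door of the pass box: a flat grey sliding panel 158 x 150 mm, 8 mm thick, lying on top of the box (its top 63 mm above the table), closing the outer bay. Joint value in m: 0 = shut, 0.145 = fully open; it slides along the box's +x (away from the robot). It stays where it is left; friction about 2 N. Starts shut.
- outer_door_handle (a point): middle of the outer door's handle, a steel upright fin, 12 mm thick along the sliding direction, 50 mm wide, its top 97 mm above the table and its foot on the door at 63 mm; this point is 85 mm above the table. Axes parallel to the box's.
- inner_door (a joint): inner door of the pass box: a flat grey sliding panel 158 x 150 mm, 8 mm thick, lying on top of the box (its top 63 mm above the table), closing the inner bay. Joint value in m: 0 = shut, 0.145 = fully open; it slides along the box's +x (away from the robot). It stays where it is left; friction about 2 N. Starts part open.
- inner_door_handle (a point): middle of the inner door's handle, a steel upright fin, 12 mm thick along the sliding direction, 50 mm wide, its top 97 mm above the table and its foot on the door at 63 mm; this point is 85 mm above the table. Axes parallel to the box's.
- shuttle (a joint): shuttle, a steel carrier plate inside the pass box; joint value in m: 0 = at the end of its run in the outer bay, 0.156 = at the end in the inner bay (it slides along the box's -y). Starts somewhere between. It stays where it is left; friction about 1.5 N.
- shuttle_floor (a point): centre of the top of the shuttle's floor, 12 mm above the table; floor 80 mm (x) by 140 mm (y), room for a row of three motors along y. At its two y ends walls 24 mm high, 3 mm thick; along its x sides low curbs 8 mm high, 6 mm thick, beyond which 29 mm are free to the box's walls. Axes parallel to the box's.
- shuttle_handle (a point): grip point on the shuttle's handle, a black upright fin outside the front (robot side) of the box, 12 mm thick along the sliding direction (y), 24 mm wide along x, rising to 99 mm above the table; this point is 90 mm above the table, on the fin's axis. Axes parallel to the box's.
- mat: returns mat, dark rubber 250 x 170 mm, 3 mm thick, fixed, to the robot's left; origin at the centre of its underside.
- motor1: motor module, a grey plastic block 36 x 30 x 30 mm with a white band and a black round hub on one end, 60 g; origin at the centre of the block, x along its 36 mm length (hub at +x). Starts lying on the mat, z up. Two or three motors are there; an absent one reads None from the start. 
- motor2: motor module, a grey plastic block 36 x 30 x 30 mm with a white band and a black round hub on one end, 60 g; origin at the centre of the block, x along its 36 mm length (hub at +x). Starts lying on the mat, z up. Two or three motors are there; an absent one reads None from the start. 
- motor3: motor module, a grey plastic block 36 x 30 x 30 mm with a white band and a black round hub on one end, 60 g; origin at the centre of the block, x along its 36 mm length (hub at +x). Starts lying on the mat, z up. Two or three motors are there; an absent one reads None from the start. 
- kit: kit tray, blue, fixed to the table at the robot's right; origin on the table under the middle of its bay. The open bay is 176 mm (its x, roughly away from the robot) by 100 mm (its y), floor 4 mm above the table, walls 4 mm thick and 18 mm high all round.
- kit_floor (a point): centre of the bay's floor, 4 mm above the table, axes parallel to the kit tray's. The bay holds three motors in a row along x.
- keeper (a joint): keeper bar of the kit tray: round steel bar along the tray's x on two 62 mm arms, hinged 64 mm to the -y side of the bay's middle, 47 mm above the table. Value in rad: 0 = shut, bar level over the middle of the bay, 47 mm above the table, under its spring catch; 1.57 = arms upright; 2.15 = fully open, leaning outwards (-y), where it starts. Motors on the bay floor pass under it.
- keeper_bar (a point): middle of the bar's length, on its axis; moves with it. Bar 10 mm thick, 98 mm to either side along x. Pushed towards +y past upright it sinks by its own weight onto the catch, a sprung ball on the post at the tray's +x end (post 62 mm high), at about 0.22 rad; pressing the bar down there with about 5 N snaps it under the ball to 0, where it stays.
- pencup: bystander: white plastic cup, 72 mm across and 60 mm high, origin at the centre of its underside; leave it alone.
- wheel: bystander: black rubber wheel lying flat, 56 mm across and 25 mm high, origin at the centre of its underside; leave it alone.

How it is judged:
By the outcome, as a careful person would: the job done as asked, in the order asked, and still so for the second after the job is handed in, with the robot touching nothing.
Of motor1, motor2, motor3 only 2 to 3 are there at a start; the rules pass over those that are not, and their reading is None.
At some moment in a run one of motor1, motor2, motor3 may be knocked a few centimetres aside while the robot is not near it.
Once in a run the grip may slacken for a moment while it holds something.
It also fails if it takes over 210 s, if anything falls off the work surface, if the arm or the gripper's body presses on something with over 40 N, if the wrist force passes 120 N, or if a joint passes its speed limit or range.

## Working session

There is one attempt and no reset: what is moved stays moved. The work goes in short steps, Python scripts to look and compute and a tool call to move; the robot and the scene stay as the last step left them, time stands still between calls to the robot, and variables do not carry over. Pictures are saved under pics/ and viewed, at most 18 in all, crops included, and the job is handed in when it is done.

Besides the shell and the picture viewer there is one more tool, called after "Request:" as name([rows], argument=value, ...), one row to a line, values as JSON. apply_moves: Moves the arm, as the interface text tells. Its arguments: {"type":"object","properties":{"targets":{"type":"array","items":{"type":"array","items":{"type":"array","items":{"type":"number"}}}}},"required":["targets"]}

```bash
ls; mkdir -p pics; cat > h.py <<'E'
import numpy as np, cv2, sys
from workcell import get_obs, imaging, order
from scipy.spatial.transform import Rotation as R
def cam(n):
    o=get_obs(); p,d=imaging.camera(n); c=imaging.get_calibration(n)
    if n=="wrist":
        T=np.eye(4);T[:3,:3]=R.from_quat(o["tool_rot"]).as_matrix();T[:3,3]=o["eef_pos"]
        T=T@np.array(c["hand_eye"])
    else:
        T=np.eye(4);T[:3,:3]=np.array(c["rotation"]);T[:3,3]=c["eye"]
    return p,d,np.array(c["camera_matrix"]),T
def save(n,f):
    p,d,K,T=cam(n); cv2.imwrite(f"pics/{f}.png",p); np.savez(f"{f}.npz",p=p,d=d,K=K,T=T); return p,d,K,T
def load(f):
    z=np.load(f"{f}.npz"); return z["p"],z["d"],z["K"],z["T"]
def cloud(d,K,T):
    v,u=np.mgrid[:480,:640]; P=np.stack([(u-K[0,2])/K[0,0]*d,(v-K[1,2])/K[1,1]*d,d],-1)
    return P@T[:3,:3].T+T[:3,3]
def ray(u,v,z,K,T):  # point on plane z
    r=T[:3,:3]@np.array([(u-K[0,2])/K[0,0],(v-K[1,2])/K[1,1],1]); return T[:3,3]+r*(z-T[2,3])/r[2]
def proj(X,K,T):
    c=T[:3,:3].T@(np.array(X)-T[:3,3]); return K[0,0]*c[0]/c[2]+K[0,2],K[1,1]*c[1]/c[2]+K[1,2]
def st():
    o=get_obs(); print(o["clock"],np.round(o["eef_pos"],4),np.round(R.from_quat(o["tool_rot"]).as_euler("ZYX",degrees=True),1),np.round(o["joint_pos"],2),o["grip_width"])
E
python3 - <<'E'
from h import *
for n in("top","side"):
    p,d,K,T=save(n,n+"0"); print(n,K.tolist(),np.round(T,3).tolist(),(d>0).mean())
st(); print(imaging.get_calibration("wrist"))
E
```

```text
picsTraceback (most recent call last):
  File "<stdin>", line 3, in <module>
  File "h.py", line 13, in save
    p,d,K,T=cam(n); cv2.imwrite(f"pics/{f}.png",p); np.savez(f"{f}.npz",p=p,d=d,K=K,T=T); return p,d,K,T
            ~~~^^^
  File "h.py", line 10, in cam
    T=np.eye(4);T[:3,:3]=np.array(c["rotation"]);T[:3,3]=c["eye"]
                ~^^^^^^^
ValueError: could not broadcast input array from shape (4,) into shape (3,3)
```

```bash
sed -i 's/np.array(c\["rotation"\])/R.from_quat(c["rotation"]).as_matrix()/' h.py
python3 - <<'E'
from h import *
for n in("top","side"):
    p,d,K,T=save(n,n+"0"); print(n,K.tolist(),np.round(T,3).tolist(),(d>0).mean())
st(); print(imaging.get_calibration("wrist"))
E
```

```text
top [[590.3937715072841, 0.0, 310.801372901392], [0.0, 590.3937715072841, 242.7409746649807], [0.0, 0.0, 1.0]] [[0.017, -0.994, 0.112, 0.446], [-1.0, -0.018, -0.014, -0.009], [0.016, -0.112, -0.994, 1.279], [0.0, 0.0, 0.0, 1.0]] 0.99607421875
side [[510.5107347503165, 0.0, 315.09413419022786], [0.0, 510.5107347503165, 235.0818712492736], [0.0, 0.0, 1.0]] [[-0.965, -0.127, 0.23, 0.345], [-0.263, 0.479, -0.838, 0.863], [-0.003, -0.869, -0.495, 0.612], [0.0, 0.0, 0.0, 1.0]] 0.99595703125
0.15 [ 0.1288 -0.4827  0.2476] [  14.9   -0.  -179.9] [-1.31  0.24  0.    1.34  0.    1.57] 0.08539696958675123
{'camera_matrix': array([[421.02710226,   0.        , 319.40760352],
       [  0.        , 421.02710226, 245.85845859],
       [  0.        ,   0.        ,   1.        ]]), 'hand_eye': array([[ 4.95613902e-04, -9.45177394e-01, -3.26556960e-01,
         8.49636920e-02],
       [ 9.99999846e-01,  5.50204379e-04, -7.48013958e-05,
         1.40892197e-04],
       [ 2.50373658e-04, -3.26556872e-01,  9.45177521e-01,
        -1.27007219e-01],
       [ 0.00000000e+00,  0.00000000e+00,  0.00000000e+00,
         1.00000000e+00]])}
```

View pics/top0.png

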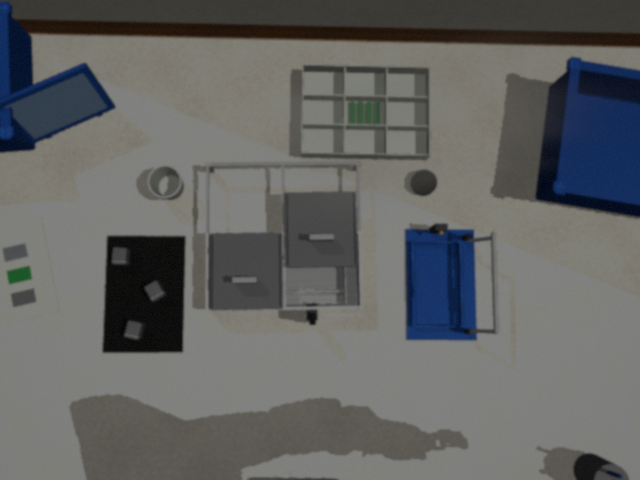

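View pics/side0.png

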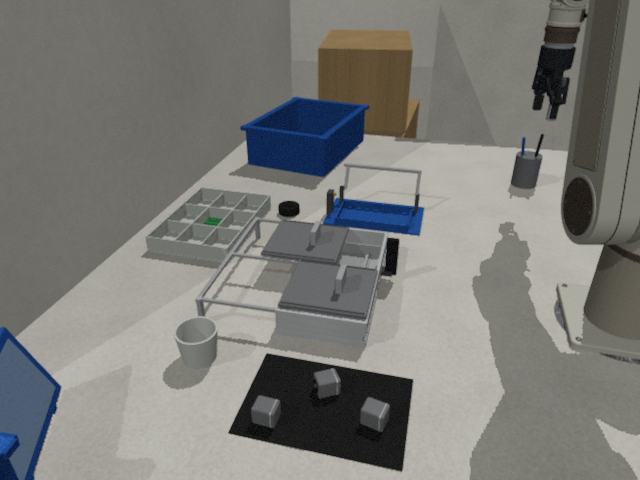

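The top picture shows three motors on the mat (~(120,256), (154,291), (133,330)), the pass box with outer door shut (handle ~(240,279)), inner door about half open (handle ~(318,237)), shuttle handle ~(312,315), the kit at ~(440,285) with its keeper open at column ~495. The side view agrees.

```bash
python3 - <<'E'
from h import *
p,d,K,T=load("top0")
g=cv2.convertScaleAbs(p,alpha=1.6,beta=10)
a=cv2.resize(g[150:330,195:375],(600,600),interpolation=cv2.INTER_CUBIC)
b=cv2.resize(g[235:355,100:190],(200,267),interpolation=cv2.INTER_CUBIC)
c=cv2.resize(g[215:350,400:505],(200,257),interpolation=cv2.INTER_CUBIC)
o=np.zeros((600,800,3),np.uint8);o[:,:600]=a;o[:267,600:]=b;o[300:557,600:]=c
cv2.imwrite("pics/crop0.png",o)
X=cloud(d,K,T)
# floor check
print("table z", np.median(X[380:400,300:330,2]), np.median(X[440:460,100:130,2]), X[100,460])
def box(name,u0,u1,v0,v1,z0,z1):
    r=X[v0:v1,u0:u1].reshape(-1,3); m=(r[:,2]>z0)&(r[:,2]<z1); r=r[m]
    if len(r)<4: print(name,len(r));return
    (c,s,a)=cv2.minAreaRect((r[:,:2]*1000).astype(np.float32)); print(name,len(r),np.round(c,1),np.round(s,1),round(a,1),"z",np.round(np.percentile(r[:,2],[5,50,95])*1000,1))
box("m1",108,133,243,268,.022,.05);box("m2",140,168,278,304,.022,.05);box("m3",120,148,317,343,.022,.05)
box("odoor",200,283,228,312,.058,.070);box("ohandle",225,262,268,290,.085,.11)
box("idoor",280,362,188,270,.058,.070);box("ihandle",300,340,228,246,.085,.11)
box("shh",300,325,300,330,.085,.11);box("kit",400,480,222,345,.012,.026)
box("bar",478,505,225,340,.07,.13);box("box",200,365,225,315,.045,.075);box("post",428,452,220,238,.05,.08)
box("mat",100,190,230,356,.0015,.006)
E
```

```text
table z -3.3317321792236676e-05 -0.0005698206441145937 [ 0.91874007 -0.35748463  0.00267334]
m1 263 [552.5 377.7] [36.5 31.1] 0.8 z [25.8 31.6 36.5]
m2 263 [480.  301.2] [36.4 31.7] 31.8 z [26.  32.3 36.2]
m3 271 [398.9 340.6] [31.2 37.2] 77.4 z [26.3 32.2 36.1]
odoor 5314 [527.1 111. ] [169.2 158.7] 1.3 z [59.1 62.7 66.6]
ohandle 150 [503.1 105.9] [10.4 48.5] 1.0 z [ 93.1  96.6 100.6]
idoor 5198 [611.5 -45.6] [162.7 167.8] 1.8 z [59.3 62.9 66.6]
ihandle 148 [592.5 -46.9] [10.8 48.7] 1.2 z [91.6 96.  99.4]
shh 71 [428.  -30.3] [21.7 10. ] 0.9 z [ 95.3  98.  101.9]
kit 629 [ 517.6 -300.3] [122.5 223.7] 87.8 z [13.3 17.8 22.3]
bar 625 [ 506.4 -385.4] [202.1  30.9] 0.2 z [ 78.8 102.3 106.7]
box 9462 [532.6  29.2] [176.7 325.5] 1.3 z [53.9 62.3 66.6]
post 126 [ 618.7 -297.6] [23.3 26.8] 2.1 z [53.4 61.2 65.7]
mat 5228 [477.7 328.1] [271.6 192.5] 2.4 z [1.7 3.2 5.5]
```

View pics/crop0.png

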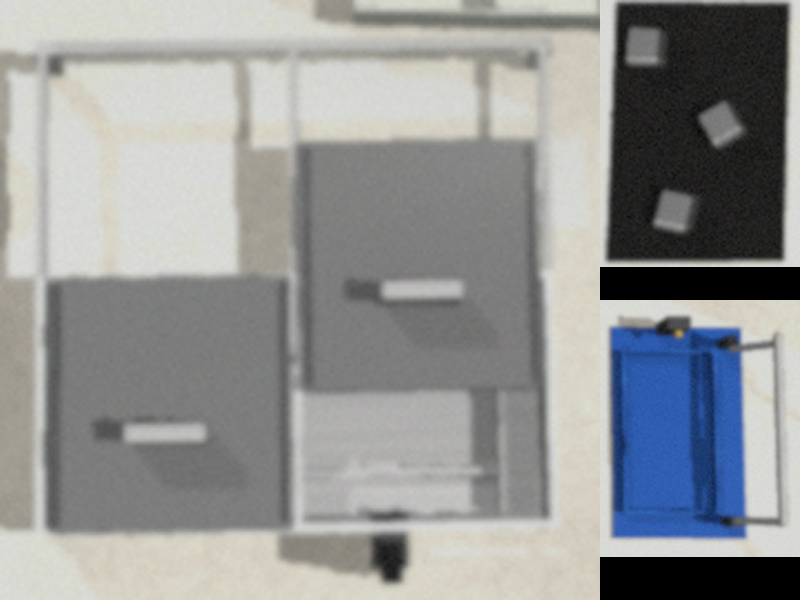

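Pass box yaw is about 1–2°, all heights check out (door 63, handles 97, shuttle fin 99, motors 33 mm). I move over the inner door handle.

Request:
apply_moves([
  [[0.724, 0.681, 0, 4.75, 1], [0.724, 0.681, 0, 4.75, 1], [0.724, 0.681, 0, 4.75, 1], [0.724, 0.681, 0, 4.75, 1], [0.724, 0.681, 0, 4.75, 1], [0.724, 0.681, 0, 4.75, 1], [0.724, 0.681, 0, 4.75, 1], [0.724, 0.681, 0, 4.75, 1]],
])

```text
clock: 0.82
eef_pos: [0.3615, -0.2635, 0.2482]
tool_rot: [0.894, 0.448, -0.0, -0.0]
ft_force: [0.8, -0.8, 0.3]
grip_width: 0.0856
grasp_force: 0.0
```

Request:
apply_moves([
  [[0.724, 0.681, 0, 4.75, 1], [0.724, 0.681, 0, 4.75, 1], [0.724, 0.681, 0, 4.75, 1], [0.724, 0.681, 0, 4.75, 1], [0.724, 0.681, 0, 4.75, 0.2], [0.724, 0.681, 0, 4.75, 0.2], [0.724, 0.681, 0, 4.75, 0.2], [0.724, 0.681, 0, 4.75, 0.2]],
])

```text
clock: 1.48
eef_pos: [0.5932, -0.0455, 0.2479]
tool_rot: [0.7, 0.714, -0.0, -0.0]
ft_force: [0.7, -0.5, -0.9]
grip_width: 0.0516
grasp_force: 0.0
```

```bash
python3 - <<'E'
from h import *
st(); p,d,K,T=save("wrist","w1"); print(T.round(3).tolist())
X=cloud(d,K,T)
def box(name,x0,x1,y0,y1,z0,z1):
    r=X.reshape(-1,3); m=(r[:,0]>x0)&(r[:,0]<x1)&(r[:,1]>y0)&(r[:,1]<y1)&(r[:,2]>z0)&(r[:,2]<z1); r=r[m]
    if len(r)<4: print(name,len(r));return
    (c,s,a)=cv2.minAreaRect((r[:,:2]*1000).astype(np.float32)); print(name,len(r),np.round(c,1),np.round(s,1),round(a,1),"z",np.round(np.percentile(r[:,2],[5,50,95])*1000,1))
box("ih",.56,.62,-.1,0,.09,.105);box("oh",.47,.53,.06,.15,.09,.105);box("sh",.4,.45,-.06,0,.09,.105)
st()
E
```

```text
1.4833 [ 0.5932 -0.0455  0.2479] [  91.2    0.  -180. ] [-0.08  0.43  0.28  1.42 -0.    1.47] 0.05158812381858392
[[1.0, 0.02, 0.006, 0.592], [0.021, -0.945, -0.326, 0.039], [-0.001, 0.326, -0.945, 0.375], [0.0, 0.0, 0.0, 1.0]]
ih 1210 [593.3 -45.1] [11.6 50. ] 1.5 z [96.5 98.1 99.4]
oh 470 [505.   87.7] [12.4 10.4] 3.6 z [91.3 97.9 99.3]
sh 806 [429.2 -29.4] [24.6 11.8] 1.0 z [ 91.6  99.8 101.3]
1.5333 [ 0.5981 -0.0402  0.2463] [ 91.7  -0.2 179.8] [-0.07  0.44  0.29  1.41  0.    1.47] 0.05088931451705568
```

View pics/w1.png

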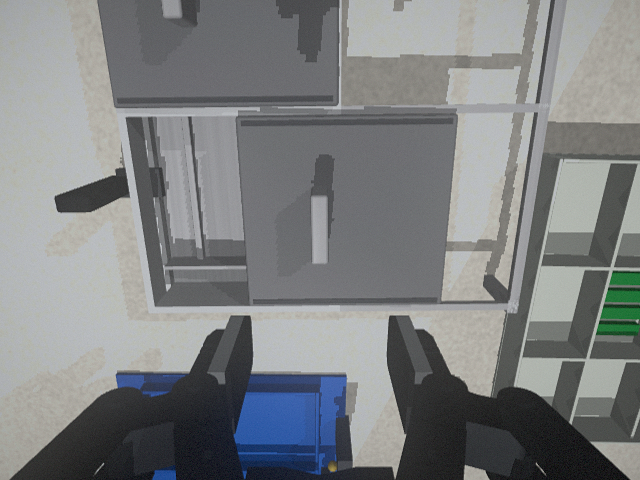

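Wrist view: inner handle at px (319,230) → (0.593,-0.046), shuttle fin at (90,195) → (0.429,-0.029), agreeing with the top view. Descend and grip the inner handle.

Request:
apply_moves([
  [[0, 0, -1, 0, 0.2], [0, 0, -1, 0, 0.2], [0, 0, -1, 0, 0.2], [0, 0, -0.6, 0, 0.2], [0, 0, -0.4, 0, 0.2], [0, 0, 0, 0, -1], [0, 0, 0, 0, -1], [0, 0, 0, 0, -1]],
])

```text
clock: 2.2
eef_pos: [0.5932, -0.0475, 0.0896]
tool_rot: [0.701, 0.713, 0.001, 0.001]
ft_force: [0.6, 0.9, 0.4]
grip_width: 0.0154
grasp_force: 0.0
```

Request:
apply_moves([
  [[0, 0, 0, 0, -1], [0, 0, 0, 0, -1], [-0.2, 0, 0, 0, -1], [-0.2, 0, 0, 0, -1]],
])

```text
clock: 2.53
eef_pos: [0.5779, -0.0479, 0.09]
tool_rot: [0.701, 0.713, 0.001, 0.002]
ft_force: [2.5, -2.5, 3.2]
grip_width: 0.0107
grasp_force: 60.6
```

Request:
apply_moves([
  [[-0.35, -0.01, 0, 0, -1], [-0.35, -0.01, 0, 0, -1], [-0.35, -0.01, 0, 0, -1], [-0.3, -0.01, 0, 0, -1], [-0.15, 0, 0, 0, -1], [-0.1, 0, 0, 0, -1], [-0.1, 0, 0, 0, -1], [0, 0, 0, 0, -1]],
])

```text
clock: 3.2
eef_pos: [0.5086, -0.0501, 0.09]
tool_rot: [0.701, 0.713, -0.0, 0.002]
ft_force: [-0.3, -5.1, 8.2]
grip_width: 0.0109
grasp_force: 61.4
```

Request:
apply_moves([
  [[-0.08, 0, 0, 0, -1], [-0.08, 0, 0, 0, -1], [-0.05, 0, 0, 0, -1], [0, 0, 0, 0, -1]],
])

```text
clock: 3.53
eef_pos: [0.508, -0.0501, 0.0901]
tool_rot: [0.701, 0.713, 0.005, 0.007]
ft_force: [20.1, -4.9, -10.7]
grip_width: 0.0108
grasp_force: 60.1
```

Inner door is against its stop (x=0.508, 20 N). Release, rise, turn and go to the shuttle fin.

Request:
apply_moves([
  [[0.2, 0, 0, 0, -1], [0, 0, 0, 0, 0.2], [0, 0, 0, 0, 0.2], [0, 0, 0.5, 0, 0.2], [0, 0, 0.8, 7, 0.2], [-0.2, 0.05, 0.2, 7, 0.2], [-0.2, 0.05, 0, 7, 0.2], [-0.2, 0.05, 0, 7, 0.2]],
])

```text
clock: 4.2
eef_pos: [0.4828, -0.0422, 0.1486]
tool_rot: [0.505, 0.863, 0.0, -0.0]
ft_force: [0.1, -0.4, -0.1]
grip_width: 0.0513
grasp_force: 0.0
```

Request:
apply_moves([
  [[-0.2, 0.05, 0, 7, 0.2], [-0.2, 0.05, 0, 7, 0.2], [-0.2, 0.05, 0, 7, 0.2], [-0.2, 0.05, 0, 7, 0.2], [-0.2, 0.05, 0, 7, 0.2], [-0.2, 0.05, 0, 7, 0.2], [-0.15, 0.05, 0, 7, 0.2], [0, 0.05, 0, 5, 0.2]],
])

```text
clock: 4.87
eef_pos: [0.4267, -0.0261, 0.1474]
tool_rot: [0.059, 0.998, 0.001, -0.002]
ft_force: [-0.3, -0.2, -0.2]
grip_width: 0.0508
grasp_force: 0.0
```

```bash
cat >> h.py <<'E'
def box(X,name,x0,x1,y0,y1,z0,z1):
    r=X.reshape(-1,3); m=(r[:,0]>x0)&(r[:,0]<x1)&(r[:,1]>y0)&(r[:,1]<y1)&(r[:,2]>z0)&(r[:,2]<z1); r=r[m]
    if len(r)<4: print(name,len(r));return
    (c,s,a)=cv2.minAreaRect((r[:,:2]*1000).astype(np.float32)); print(name,len(r),np.round(c,1),np.round(s,1),round(a,1),"z",np.round(np.percentile(r[:,2],[5,50,95])*1000,1))
E
python3 - <<'E'
from h import *
st(); p,d,K,T=save("top","t1"); X=cloud(d,K,T)
box(X,"ih",.48,.54,-.1,0,.085,.105);box(X,"oh",.48,.54,.06,.15,.085,.105)
box(X,"od",.4,.7,.0,.25,.058,.07);box(X,"mat m1",.52,.58,.35,.41,.022,.05);box(X,"m2",.45,.51,.27,.335,.022,.05);box(X,"m3",.37,.43,.31,.37,.022,.05)
st()
E
```

```text
4.8667 [ 0.4267 -0.0261  0.1474] [173.2  -0.3 179.9] [-0.06  0.18 -0.35  1.05  0.    0.06] 0.0508354685811859
ih 156 [511.3 -50.1] [12.1 48.5] 1.9 z [ 91.4  96.8 100.2]
oh 150 [503.1 105.9] [10.4 48.3] 0.8 z [ 93.1  96.5 100.7]
od 5987 [572.8 121.5] [260.3 245.2] 2.2 z [59.1 62.8 66.6]
mat m1 257 [552.2 378.1] [36.2 31.9] 1.6 z [25.8 31.7 35.5]
m2 260 [480.5 300.9] [36.  30.2] 32.8 z [26.  32.3 36.4]
m3 273 [399.  341.8] [32.6 36.6] 78.3 z [26.4 31.9 36.6]
4.9167 [ 0.4275 -0.0259  0.1476] [173.3  -0.2 179.9] [-0.06  0.18 -0.35  1.04  0.    0.05] 0.051620582784994776
```

Request:
apply_moves([
  [[0.03, -0.09, -0.5, 4, 0.2], [0, 0, -0.7, 4, 0.2], [0, 0, -0.3, 0, 0.2], [0, 0, 0, 0, -1], [0, 0, 0, 0, -1], [0, 0, 0, 0, -1], [0, 0, 0, 0, -1], [0, 0, 0, 0, -1]],
])

```text
clock: 5.58
eef_pos: [0.4315, -0.0303, 0.0892]
tool_rot: [-0.008, 1.0, 0.0, 0.001]
ft_force: [-0.6, -0.5, 1.7]
grip_width: 0.0111
grasp_force: 58.9
```

Request:
apply_moves([
  [[0, 0.2, 0, 0, -1], [0, 0.2, 0, 0, -1], [0, 0.3, 0, 0, -1], [0, 0.3, 0, 0, -1], [0, 0.3, 0, 0, -1], [0, 0, 0, 0, -1]],
])

```text
clock: 6.08
eef_pos: [0.4298, 0.0239, 0.0891]
tool_rot: [-0.01, 1.0, 0.001, -0.001]
ft_force: [-6.3, 0.7, 9.7]
grip_width: 0.0108
grasp_force: 60.0
```

Request:
apply_moves([
  [[0, 0.3, 0, 0, -1], [-0.03, 0.3, 0, 0, -1], [-0.03, 0.3, 0, 0, -1], [0, 0.2, 0, 0, -1], [0, 0.1, 0, 0, -1], [0, 0, 0, 0, -1]],
])

```text
clock: 6.58
eef_pos: [0.4283, 0.0714, 0.0892]
tool_rot: [-0.009, 1.0, 0.001, 0.0]
ft_force: [-5.2, 1.0, 8.4]
grip_width: 0.011
grasp_force: 59.8
```

Request:
apply_moves([
  [[-0.01, 0.2, 0, 0, -1], [-0.01, 0.2, 0, 0, -1], [0, 0.15, 0, 0, -1], [0, 0.1, 0, 0, -1], [0, 0.1, 0, 0, -1], [0, 0, 0, 0, -1]],
])

```text
clock: 7.08
eef_pos: [0.4274, 0.101, 0.0892]
tool_rot: [-0.009, 1.0, 0.001, -0.0]
ft_force: [-3.9, 1.3, 7.7]
grip_width: 0.0111
grasp_force: 61.6
```

Request:
apply_moves([
  [[-0.01, 0.15, 0, 0, -1], [0, 0.15, 0, 0, -1], [0, 0.1, 0, 0, -1], [0, 0.1, 0, 0, -1], [0, 0, 0, 0, -1]],
])

```text
clock: 7.5
eef_pos: [0.4272, 0.1059, 0.0891]
tool_rot: [-0.004, 1.0, -0.017, 0.001]
ft_force: [0.0, -50.3, 17.0]
grip_width: 0.0106
grasp_force: 72.9
```

Shuttle is at the outer end (stop at y=0.106). Release, then push the outer door open with closed fingers from the robot side of its fin.

Request:
apply_moves([
  [[0, -0.35, 0, 0, -1], [0, 0, 0, 0, 0], [0, 0, 0, 0, 0], [0, 0, 0.6, 0, 0], [0, 0, 0.5, 0, -1], [0.5, 0, 0, 0, -1], [0.4, 0, 0, 0, -1], [0, 0, 0, 0, -1]],
])

```text
clock: 8.17
eef_pos: [0.4672, 0.1073, 0.1333]
tool_rot: [-0.008, 1.0, 0.001, 0.003]
ft_force: [0.6, 0.8, -0.5]
grip_width: -0.0001
grasp_force: 0.0
```

Request:
apply_moves([
  [[0, 0, -0.6, 0, -1], [0, 0, -0.5, 0, -1], [0, 0, 0, 0, -1], [0.3, 0, 0, 0, -1], [0.3, 0, 0, 0, -1], [0.3, 0, 0, 0, -1], [0, 0, 0, 0, -1]],
])

```text
clock: 8.75
eef_pos: [0.5009, 0.1065, 0.0889]
tool_rot: [-0.008, 1.0, 0.0, 0.001]
ft_force: [0.8, -1.0, -0.6]
grip_width: -0.0002
grasp_force: 0.0
```

Request:
apply_moves([
  [[0.3, 0, 0, 0, -1], [0.4, 0.01, 0, 0, -1], [0.5, 0.01, 0, 0, -1], [0.5, 0.02, 0, 0, -1], [0.5, 0.02, 0, 0, -1], [0.4, 0.02, 0, 0, -1], [0.2, 0, 0, 0, -1], [0, 0, 0, 0, -1]],
])

```text
clock: 9.42
eef_pos: [0.6123, 0.1093, 0.0886]
tool_rot: [-0.008, 1.0, 0.0, 0.0]
ft_force: [0.2, 0.4, 0.6]
grip_width: -0.0
grasp_force: 0.0
```

Request:
apply_moves([
  [[0.15, 0, 0, 0, -1], [0.1, 0, 0, 0, -1], [0, 0, 0, 0, -1]],
])

```text
clock: 9.67
eef_pos: [0.6214, 0.1092, 0.0884]
tool_rot: [-0.008, 1.0, 0.0, -0.0]
ft_force: [-1.2, 0.5, -0.2]
grip_width: 0.0
grasp_force: 0.3
```

Request:
apply_moves([
  [[0.1, 0, 0, 0, -1], [0.1, 0, 0, 0, -1], [0.1, 0, 0, 0, -1], [0, 0, 0, 0, -1]],
])

```text
clock: 10.0
eef_pos: [0.6314, 0.1091, 0.0882]
tool_rot: [-0.008, 1.0, 0.0, -0.003]
ft_force: [-7.8, 1.2, 4.7]
grip_width: -0.0001
grasp_force: 4.2
```

```bash
python3 - <<'E'
from h import *
st(); p,d,K,T=save("top","t2"); X=cloud(d,K,T)
box(X,"oh",.48,.75,.07,.15,.085,.105);
p,d,K,T=save("wrist","w2"); X=cloud(d,K,T); box(X,"oh",.48,.75,.07,.15,.085,.105)
E
```

```text
10.0 [0.6314 0.1091 0.0882] [-179.    -0.3  180. ] [0.17 0.62 0.17 1.12 0.   0.15] -6.27501082524065e-05
oh 0
oh 2975 [632.4 111.8] [25.3 50.1] 1.5 z [ 85.9  94.4 103.7]
```

View pics/w2.png

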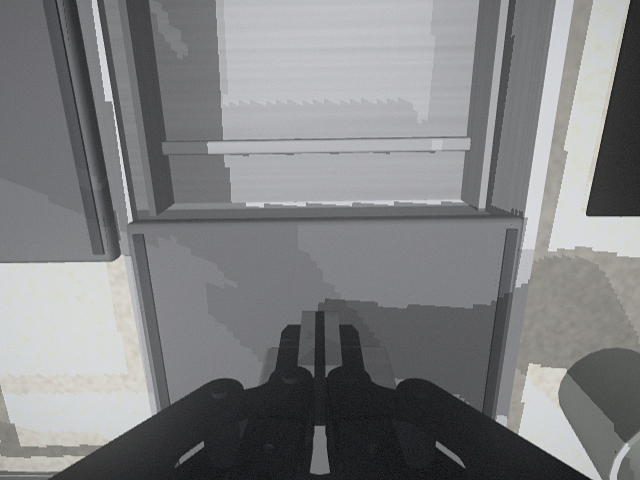

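Wrist view: outer door's front edge near row 220, the fin at ~(320,330) right ahead of the fingers, shuttle floor empty, visible through the opening. Confirm the stop, then go above the mat and look.

Request:
apply_moves([
  [[0.1, 0, 0, 0, -1], [0, 0, 0, 0, -1]],
])

```text
clock: 10.27
eef_pos: [0.6314, 0.109, 0.0881]
tool_rot: [-0.009, 1.0, 0.0, -0.007]
ft_force: [-18.3, 1.0, 12.4]
grip_width: 0.0001
grasp_force: 9.3
```

Request:
apply_moves([
  [[-0.2, 0, 0, 0, -1], [0, 0, 0.9, 0, -1], [0, 0, 0.9, 0, 0], [-0.4, 0.6, 0.6, 0, 1], [-0.4, 0.8, 0.4, 0, 1], [-0.4, 0.8, 0.4, 0, 1], [-0.4, 0.8, 0.4, 0, 1], [-0.4, 0.8, 0.4, 0, 1]],
])

```text
clock: 10.93
eef_pos: [0.5498, 0.2616, 0.2498]
tool_rot: [-0.008, 1.0, 0.0, 0.001]
ft_force: [0.3, 0.0, -0.5]
grip_width: 0.0724
grasp_force: 0.0
```

Request:
apply_moves([
  [[-0.4, 0.8, 0, 0, 1], [-0.4, 0.8, 0, 0, 1], [-0.4, 0.4, 0, 0, 1], [0, 0, 0, 0, 1]],
])

```text
clock: 11.27
eef_pos: [0.4995, 0.3446, 0.2489]
tool_rot: [-0.011, 1.0, 0.001, 0.001]
ft_force: [0.1, -0.4, -0.4]
grip_width: 0.0858
grasp_force: 0.0
```

```bash
python3 - <<'E'
from h import *
st(); p,d,K,T=save("wrist","w3"); X=cloud(d,K,T)
box(X,"m1",.52,.59,.34,.42,.025,.05);box(X,"m2",.44,.52,.26,.335,.025,.05);box(X,"m3",.36,.44,.30,.38,.025,.05)
p,d,K,T=save("top","t3"); X=cloud(d,K,T)
box(X,"oh",.48,.75,.07,.15,.085,.105);box(X,"od",.45,.75,.035,.18,.059,.067);box(X,"ih",.48,.54,-.1,0,.085,.105)
E
```

```text
11.2667 [0.4995 0.3446 0.2489] [-1.787e+02  1.000e-01  1.799e+02] [0.6  0.46 0.32 1.43 0.   0.58] 0.08581106959833551
m1 1374 [552.3 379.6] [30.4 36.3] 88.4 z [29.5 34.1 35.4]
m2 1631 [480.7 302.7] [36.4 30.5] 32.1 z [31.3 34.1 35.4]
m3 2010 [398.9 342.8] [30.  36.4] 78.4 z [32.3 34.1 35.5]
oh 173 [648.1 110.5] [12.8 48.9] 1.5 z [89.8 96.  99.8]
od 4436 [668.7 108.2] [162.  144.9] 0.4 z [59.7 62.8 66. ]
ih 156 [511.  -50.1] [11.8 48.3] 1.5 z [ 91.1  95.9 100.1]
```

View pics/w3.png

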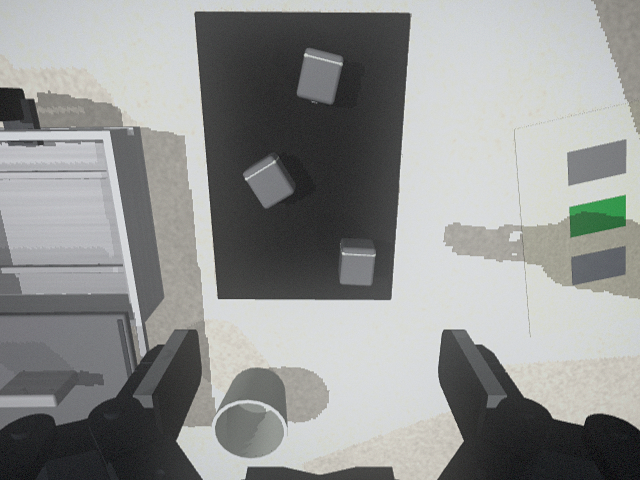

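```bash
python3 - <<'E'
from h import *
p,d,K,T=load("t3"); 
g=cv2.convertScaleAbs(p,alpha=1.6,beta=10)
o=np.hstack([cv2.resize(g[225:325,200:290],(540,600),interpolation=cv2.INTER_CUBIC)])
cv2.imwrite("pics/crop3.png",o)
X=cloud(d,K,T)
box(X,"rimtop",.4,.62,-.15,.24,.050,.059)
box(X,"shfloor",.45,.6,.03,.18,.008,.016)
box(X,"endwalls",.47,.58,.03,.18,.03,.042)
box(X,"boxall",.4,.625,-.15,.24,.045,.068)
E
```

```text
rimtop 1509 [517.3  28.6] [205.8 327.4] 0.3 z [51.4 55.6 58.8]
shfloor 3427 [524.  107.9] [141.8 145.5] 1.3 z [ 8.7 11.9 15.1]
endwalls 86 [525.3 104.3] [109.6 146. ] 0.1 z [30.6 34.5 39.8]
boxall 7721 [520.4  28.7] [211.4 327.1] 0.5 z [53.3 62.2 66.2]
```

View pics/crop3.png

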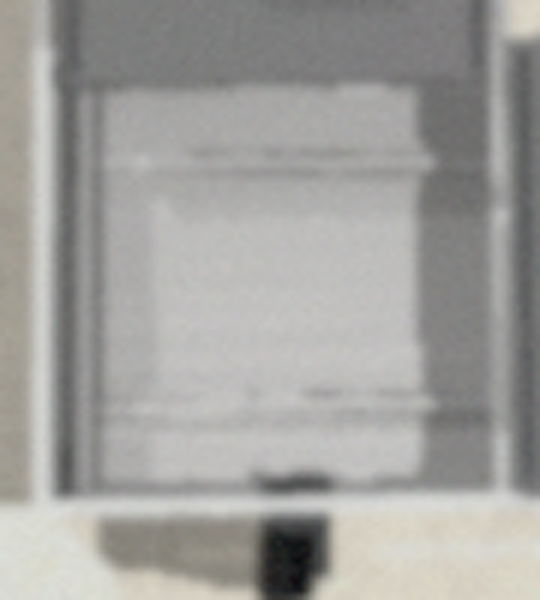

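```bash
python3 - <<'E'
from h import *
p,d,K,T=load("t3")
for n,u,v,z in [("cu L",110,161,.02),("cu R",430,161,.02),("cl L",110,405,.02),("cl R",430,402,.02),("wallL",98,290,.036),("wallL out",85,290,.036),("wallR?",418,290,.012),("wallR?",430,290,.02),("box L out",35,400,.055),("front L",45,507,.055),("front R",495,490,.055),("backdoor edge",260,88,.063)]:
    print(n,np.round(ray(u/6+200-.4,v/6+225-.4,z,K,T)*1000,1))
E
```

```text
cu L [565.7 170.6  20. ]
cu R [567.7  56.8  20. ]
cl L [479.1 167.7  20. ]
cl R [482.   54.7  20. ]
wallL [518.7 171.   36. ]
wallL out [518.6 175.5  36. ]
wallR? [522.1  60.4  12. ]
wallR? [521.7  55.7  20. ]
box L out [479.4 188.5  55. ]
front L [443.  183.8  55. ]
front R [451.3  29.9  55. ]
backdoor edge [587.8 113.8  63. ]
```

Crop: curbs at rows ~160/403 and left end wall at col ~95 give the shuttle centre ≈ (0.524, 0.105), yaw ≈1.6°. Pick the middle motor (m2) first.

Request:
apply_moves([
  [[-0.1, -0.2, -0.7, 6.2, 1], [-0.1, -0.2, -0.7, 6.2, 1], [-0.1, -0.2, -0.7, 6.2, 0.6], [-0.1, -0.2, -0.7, 6.2, 0.6], [-0.12, -0.18, -0.6, 6.2, 0.6], [0, 0, 0, 0, 0.6], [0, 0, 0, 0, 0.6]],
])

```text
clock: 11.95
eef_pos: [0.4809, 0.2997, 0.1115]
tool_rot: [-0.273, 0.962, -0.001, -0.001]
ft_force: [-0.0, 0.4, -0.3]
grip_width: 0.0684
grasp_force: 0.0
```

```bash
python3 - <<'E'
from h import *
st(); p,d,K,T=save("wrist","w4"); X=cloud(d,K,T)
box(X,"m2",.44,.52,.26,.335,.025,.05); st()
E
```

```text
11.95 [0.4809 0.2997 0.1115] [-148.4   -0.2 -180. ] [ 0.56  0.47 -0.04  1.07 -0.    0.01] 0.06841655099093506
m2 3714 [480.2 302.2] [36. 30.] 32.1 z [30.8 34.1 35.2]
12.0 [0.4823 0.3011 0.1133] [-1.483e+02  1.000e-01 -1.800e+02] [ 0.56  0.46 -0.04  1.07 -0.    0.01] 0.06840718898480792
```

Request:
apply_moves([
  [[0, 0.01, -0.9, 0, 0.6], [0, 0, -0.9, 0, 0.4], [0, 0, -0.42, 0, 0.3], [0, 0, 0, 0, -1], [0, 0, 0, 0, -1], [0, 0, 0, 0, -1], [0, 0, 0, 0, -1], [0, 0, 0, 0, -1]],
])

```text
clock: 12.67
eef_pos: [0.4823, 0.303, 0.0257]
tool_rot: [-0.275, 0.961, 0.001, 0.002]
ft_force: [0.0, 0.6, 0.5]
grip_width: 0.0285
grasp_force: 61.0
```

Request:
apply_moves([
  [[0, 0, 0.6, 0, -1], [0, 0, 0.9, 0, -1], [0, 0, 0.9, 7, -1], [0, 0, 0.9, 7, -1]],
])

```text
clock: 13.0
eef_pos: [0.4807, 0.3019, 0.158]
tool_rot: [-0.393, 0.92, 0.0, 0.001]
ft_force: [-0.3, 1.8, -0.6]
grip_width: 0.0287
grasp_force: 61.2
```

Request:
apply_moves([
  [[0.16, -0.86, 0, 6.5, -1], [0.16, -0.86, 0, 6.5, -1], [0.16, -0.86, 0, 6.5, -1], [0.16, -0.86, 0, 6.5, -1], [0.16, -0.86, 0, 6.5, -1], [0.16, -0.86, 0, 6.5, -1], [0.15, -0.86, 0, 6.4, -1], [0, -0.01, 0, 0, -1]],
])

```text
clock: 13.67
eef_pos: [0.5264, 0.0552, 0.1569]
tool_rot: [0.714, -0.7, 0.002, -0.0]
ft_force: [-0.1, 1.8, -0.7]
grip_width: 0.0285
grasp_force: 61.2
```

Request:
apply_moves([
  [[0, 0, -0.2, 0, -1], [0, 0, 0, 0, -1]],
])

```text
clock: 13.83
eef_pos: [0.5246, 0.0607, 0.1469]
tool_rot: [0.715, -0.699, -0.0, 0.0]
ft_force: [-0.6, -0.0, -2.1]
grip_width: 0.0288
grasp_force: 61.2
```

```bash
python3 - <<'E'
from h import *
st(); p,d,K,T=save("wrist","w5"); st()
E
```

```text
13.8333 [0.5246 0.0607 0.1469] [-88.8   0.  180. ] [ 0.11  0.36 -0.1   1.11  0.   -1.48] 0.028802726664009584
13.8833 [0.5244 0.0614 0.147 ] [-88.7   0.  179.9] [ 0.12  0.36 -0.1   1.11  0.   -1.48] 0.028961211918429115
```

View pics/w5.png

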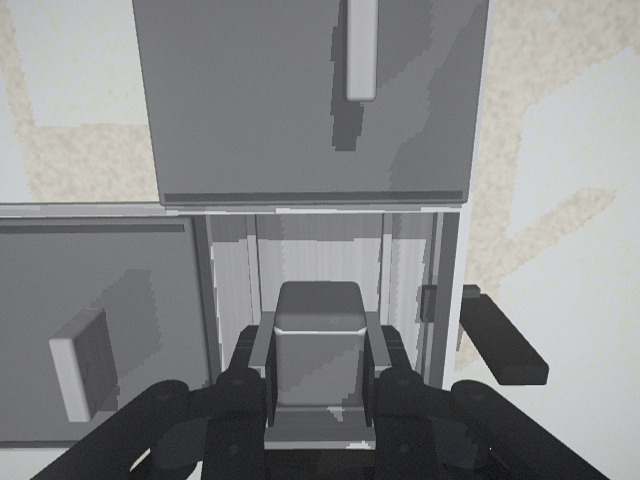

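The motor is held squarely; the curbs at cols ~252 and ~387 straddle the tool axis (col 320), so x is centred. Check the inner end wall by depth.

```bash
python3 - <<'E'
from h import *
p,d,K,T=load("w5"); X=cloud(d,K,T).reshape(-1,3)
m=(X[:,0]>.49)&(X[:,0]<.555)&(X[:,1]<.07)&(X[:,1]>.02)&(X[:,2]<.07)
for y in np.arange(.02,.07,.002):
    q=X[m&(X[:,1]>=y)&(X[:,1]<y+.002),2]
    if len(q): print(round(y,3),len(q),np.round(np.percentile(q,[5,50,95]),4))
E
```

```text
0.02 519 [0.0638 0.0652 0.0665]
0.022 479 [0.0642 0.0653 0.0664]
0.024 426 [0.0631 0.0643 0.0656]
0.026 174 [0.056  0.0634 0.0646]
0.028 342 [0.0553 0.0564 0.0574]
0.03 433 [0.0552 0.0563 0.0574]
0.032 204 [0.0552 0.0562 0.0572]
0.034 1 [0.0553 0.0553 0.0553]
0.042 25 [0.0131 0.0136 0.0148]
0.044 273 [0.0122 0.0133 0.0144]
0.046 304 [0.0122 0.0133 0.0145]
0.048 307 [0.0122 0.0133 0.0144]
0.05 299 [0.0122 0.0134 0.0145]
0.052 305 [0.0122 0.0134 0.0144]
0.054 292 [0.0123 0.0133 0.0145]
0.056 293 [0.0122 0.0134 0.0144]
0.058 282 [0.0121 0.0133 0.0143]
0.06 299 [0.0123 0.0133 0.0144]
0.062 288 [0.0122 0.0134 0.0145]
0.064 279 [0.0124 0.0134 0.0145]
0.066 292 [0.0122 0.0133 0.0145]
0.068 293 [0.0123 0.0134 0.0144]
```

Request:
apply_moves([
  [[0, 0.02, -0.8, 0, -1], [0, 0, -0.8, 0, -1], [0, 0, -0.7, 0, -1], [0, 0, -0.3, 0, -1], [0, 0, -0.13, 0, -1], [0, 0, -0.07, 0, -1], [0, 0, -0.04, 0, -1], [0, 0, 0, 0, -1]],
])

```text
clock: 14.55
eef_pos: [0.5258, 0.0623, 0.0349]
tool_rot: [0.716, -0.698, 0.001, -0.001]
ft_force: [-0.1, -0.0, -0.4]
grip_width: 0.0288
grasp_force: 61.3
```

Request:
apply_moves([
  [[0, 0, -0.04, 0, -1], [0, 0, 0, 0, -1]],
])

```text
clock: 14.72
eef_pos: [0.5264, 0.0621, 0.0344]
tool_rot: [0.715, -0.699, 0.001, -0.002]
ft_force: [-1.7, 0.8, 4.6]
grip_width: 0.0289
grasp_force: 61.8
```

Request:
apply_moves([
  [[0, 0, 0, 0, -0.1], [0, 0, 0, 0, -0.1], [0, 0, 0.4, 0, -0.1], [0, 0, 0.8, 0, 0.6], [0, 0, 0.9, 0, 0.6], [0, 0, 0.9, 0, 0.6]],
])

```text
clock: 15.22
eef_pos: [0.5246, 0.0614, 0.1534]
tool_rot: [0.715, -0.699, -0.0, 0.0]
ft_force: [0.3, 0.6, 0.4]
grip_width: 0.0683
grasp_force: 0.0
```

Request:
apply_moves([
  [[-0.287, 0.638, 0, 7, 0.6], [-0.287, 0.638, 0, 7, 0.6], [-0.287, 0.638, 0, 7, 0.6], [-0.287, 0.638, 0, 7, 0.6], [-0.287, 0.638, 0, 7, 0.6], [-0.287, 0.638, 0, 7, 0.6], [-0.287, 0.638, 0, 7, 0.6], [-0.287, 0.638, 0, 7, 0.6]],
])

```text
clock: 15.88
eef_pos: [0.4329, 0.2669, 0.1528]
tool_rot: [0.96, -0.278, 0.0, -0.0]
ft_force: [1.8, 0.2, -0.3]
grip_width: 0.0685
grasp_force: 0.0
```

Request:
apply_moves([
  [[-0.287, 0.638, 0, 7, 0.6], [-0.287, 0.638, 0, 7, 0.6], [-0.287, 0.638, 0, 6.8, 0.6], [0, 0, -0.5, 0, 0.6], [0, 0, -0.3, 0, 0.6], [0, 0, 0, 0, 0.6], [0, 0, 0, 0, 0.6]],
])

```text
clock: 16.47
eef_pos: [0.3984, 0.342, 0.12]
tool_rot: [0.995, -0.103, -0.0, 0.001]
ft_force: [0.0, -0.2, 0.9]
grip_width: 0.0684
grasp_force: 0.0
```

```bash
python3 - <<'E'
from h import *
st(); p,d,K,T=save("wrist","w6"); X=cloud(d,K,T)
box(X,"m3",.36,.44,.30,.38,.025,.05); st()
p,d,K,T=save("top","t6"); X=cloud(d,K,T)
box(X,"S1",.47,.57,.02,.12,.027,.05);box(X,"m1",.52,.59,.34,.42,.025,.05);box(X,"m3",.36,.44,.30,.38,.025,.05)
E
```

```text
16.4667 [0.3984 0.342  0.12  ] [-11.9   0.  179.9] [ 0.71  0.38 -0.15  1.04 -0.   -2.23] 0.06842818295908112
m3 3487 [400.  342.5] [30.2 36. ] 78.0 z [30.3 34.1 35.3]
16.5167 [0.3991 0.3422 0.1208] [ -11.9   -0.  -180. ] [ 0.71  0.38 -0.15  1.04 -0.   -2.23] 0.06845226577370352
S1 278 [519.2  52.6] [99.1 47.2] 3.5 z [36.1 40.9 45.7]
m1 253 [552.6 377.8] [32.  36.1] 88.9 z [27.2 31.8 35.6]
m3 112 [407.1 340.7] [28.8 31.5] 46.4 z [27.5 32.3 36.3]
```

Request:
apply_moves([
  [[0.02, 0, -0.9, 0, 0.6], [0, 0, -0.9, 0, 0.4], [0, 0, -0.62, 0, 0.3], [0, 0, 0, 0, -1], [0, 0, 0, 0, -1], [0, 0, 0, 0, -1], [0, 0, 0, 0, -1], [0, 0, 0, 0, -1]],
])

```text
clock: 17.23
eef_pos: [0.4011, 0.3434, 0.0257]
tool_rot: [0.995, -0.103, 0.001, -0.002]
ft_force: [0.4, 0.4, -0.8]
grip_width: 0.029
grasp_force: 61.0
```

Request:
apply_moves([
  [[0, 0, 0.6, 0, -1], [0, 0, 0.9, 0, -1], [0, 0, 0.9, -7, -1], [0, 0, 0.9, -7, -1]],
])

```text
clock: 17.57
eef_pos: [0.3996, 0.3423, 0.1582]
tool_rot: [0.974, -0.227, 0.0, -0.001]
ft_force: [0.9, 0.8, -0.8]
grip_width: 0.0289
grasp_force: 61.2
```

Request:
apply_moves([
  [[0.345, -0.658, 0, -6.98, -1], [0.345, -0.658, 0, -6.98, -1], [0.345, -0.658, 0, -6.98, -1], [0.345, -0.658, 0, -6.98, -1], [0.345, -0.658, 0, -6.98, -1], [0.345, -0.658, 0, -6.98, -1], [0.345, -0.658, 0, -6.98, -1], [0.345, -0.658, 0, -6.98, -1]],
])

```text
clock: 18.23
eef_pos: [0.511, 0.1305, 0.1571]
tool_rot: [0.754, -0.656, 0.001, -0.001]
ft_force: [-0.2, -0.2, -0.0]
grip_width: 0.029
grasp_force: 61.2
```

Request:
apply_moves([
  [[0.345, -0.658, 0, -6.98, -1], [0, 0, -0.2, 0, -1], [0, 0, 0, 0, -1]],
])

```text
clock: 18.48
eef_pos: [0.5241, 0.104, 0.1475]
tool_rot: [0.714, -0.7, -0.0, -0.0]
ft_force: [-0.5, 0.5, -0.3]
grip_width: 0.0293
grasp_force: 61.2
```

```bash
python3 - <<'E'
from h import *
st(); p,d,K,T=save("wrist","w7"); X=cloud(d,K,T); st()
box(X,"S1",.49,.56,.03,.082,.034,.05)
E
```

```text
18.4833 [0.5241 0.104  0.1475] [ -88.8    0.  -180. ] [ 0.2   0.37 -0.08  1.12  0.   -1.4 ] 0.029274310022022153
18.5333 [0.5234 0.105  0.1477] [-88.7   0.  180. ] [ 0.2   0.37 -0.08  1.12  0.   -1.4 ] 0.02889758089507541
S1 3710 [524.4  55.7] [69.1 43.3] 2.0 z [37.7 43.1 44.3]
```

View pics/w7.png

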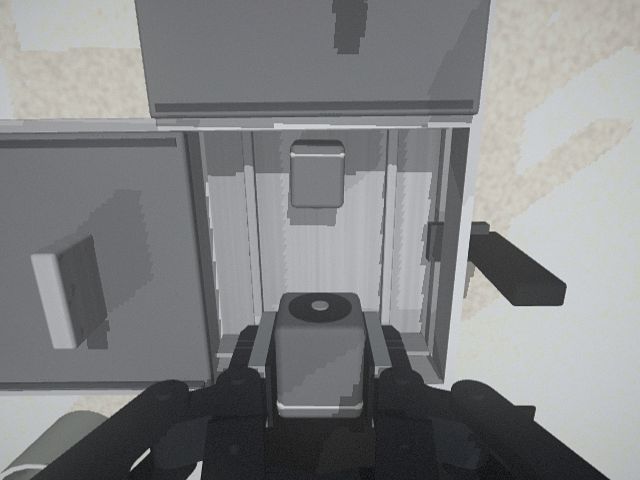

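Wrist view: m2 stands straight on the shuttle (320,175); the held motor shows its hub facing it (320,305). Check gap.

```bash
python3 - <<'E'
from h import *
p,d,K,T=load("w7"); X=cloud(d,K,T)
box(X,"S1",.50,.55,.035,.09,.040,.046)
Y=X.reshape(-1,3); m=(abs(Y[:,0]-.524)<.004)&(Y[:,1]>.07)&(Y[:,1]<.13)&(Y[:,2]>.08)
q=Y[m]; 
for z in np.arange(.1,.18,.004):
    s=q[(q[:,2]>z)&(q[:,2]<z+.004),1]
    if len(s): print(round(z,3),len(s),s.min().round(4),s.max().round(4))
E
```

```text
S1 3434 [527.1  59.5] [30.  35.8] 1.2 z [41.5 43.1 44.3]
0.128 15 0.0872 0.0879
0.132 96 0.0864 0.0879
0.136 97 0.0865 0.0881
0.14 107 0.0861 0.0877
0.144 150 0.0861 0.0879
0.148 145 0.0865 0.0881
0.152 227 0.0865 0.1005
0.156 2194 0.0869 0.1232
```

Request:
apply_moves([
  [[0, 0.01, -0.8, 0, -1], [0, 0, -0.8, 0, -1], [0, 0, -0.7, 0, -1], [0, 0, -0.3, 0, -1], [0, 0, -0.13, 0, -1], [0, 0, -0.08, 0, -1], [0, 0, -0.07, 0, -1], [0, 0, 0, 0, -1]],
])

```text
clock: 19.2
eef_pos: [0.5247, 0.1066, 0.0335]
tool_rot: [0.716, -0.698, 0.001, -0.001]
ft_force: [0.1, -0.9, -0.6]
grip_width: 0.0288
grasp_force: 61.3
```

Request:
apply_moves([
  [[0, 0, 0, 0, -0.1], [0, 0, 0, 0, -0.1], [0, 0, 0.4, 0, -0.1], [0, 0, 0.8, 0, 0.6], [0, 0, 0.9, 0, 0.6], [0, 0, 0.9, 0, 0.6]],
])

```text
clock: 19.7
eef_pos: [0.5234, 0.1056, 0.1538]
tool_rot: [0.715, -0.699, -0.0, 0.0]
ft_force: [0.8, 0.2, -0.1]
grip_width: 0.0682
grasp_force: 0.0
```

Request:
apply_moves([
  [[0.055, 0.524, 0, 6.8, 0.6], [0.055, 0.524, 0, 6.8, 0.6], [0.055, 0.524, 0, 6.8, 0.6], [0.055, 0.524, 0, 6.8, 0.6], [0.055, 0.524, 0, 6.8, 0.6], [0.055, 0.524, 0, 6.8, 0.6], [0.055, 0.524, 0, 6.8, 0.6], [0.055, 0.524, 0, 6.8, 0.6]],
])

```text
clock: 20.37
eef_pos: [0.5417, 0.2745, 0.1531]
tool_rot: [0.956, -0.292, 0.0, -0.0]
ft_force: [-0.0, -0.8, -1.1]
grip_width: 0.0684
grasp_force: 0.0
```

Request:
apply_moves([
  [[0.055, 0.524, 0, 6.8, 0.6], [0.055, 0.524, 0, 6.8, 0.6], [0.055, 0.524, 0, 6.8, 0.6], [0.055, 0.524, 0, 6.8, 0.6], [0.055, 0.524, -0.4, 6.8, 0.6], [0, 0, -0.4, 0, 0.6], [0, 0, 0, 0, 0.6], [0, 0, 0, 0, 0.6]],
])

```text
clock: 21.03
eef_pos: [0.5516, 0.3778, 0.1195]
tool_rot: [1.0, -0.002, -0.001, 0.001]
ft_force: [-0.3, -0.9, 0.1]
grip_width: 0.0681
grasp_force: 0.0
```

```bash
python3 - <<'E'
from h import *
st(); p,d,K,T=save("wrist","w8"); X=cloud(d,K,T)
box(X,"m1",.51,.60,.33,.43,.028,.05); st()
E
```

```text
21.0333 [0.5516 0.3778 0.1195] [-3.000e-01  1.000e-01  1.799e+02] [ 0.6   0.65  0.3   1.23 -0.   -2.54] 0.06807350737887252
m1 3452 [554.1 379.1] [30.3 36.5] 87.9 z [31.5 34.2 35.3]
21.0833 [0.5524 0.3778 0.1207] [ -0.3   0.  180. ] [ 0.6   0.65  0.3   1.23 -0.   -2.54] 0.06843510885170281
```

Request:
apply_moves([
  [[0.03, 0.01, -0.9, -1.5, 0.6], [0, 0, -0.9, 0, 0.4], [0, 0, -0.62, 0, 0.3], [0, 0, 0, 0, -1], [0, 0, 0, 0, -1], [0, 0, 0, 0, -1], [0, 0, 0, 0, -1], [0, 0, 0, 0, -1]],
])

```text
clock: 21.75
eef_pos: [0.5553, 0.3796, 0.0264]
tool_rot: [1.0, -0.016, 0.002, -0.001]
ft_force: [0.2, -0.1, -0.6]
grip_width: 0.0289
grasp_force: 61.0
```

Request:
apply_moves([
  [[0, 0, 0.6, 0, -1], [0, 0, 0.9, 0, -1], [0, 0, 0.9, -7, -1], [0, 0, 0.9, -7, -1]],
])

```text
clock: 22.08
eef_pos: [0.5537, 0.3787, 0.1584]
tool_rot: [0.99, -0.14, 0.001, -0.0]
ft_force: [0.5, 0.6, -1.1]
grip_width: 0.0288
grasp_force: 61.2
```

Request:
apply_moves([
  [[-0.07, -0.521, 0, -6.63, -1], [-0.07, -0.521, 0, -6.63, -1], [-0.07, -0.521, 0, -6.63, -1], [-0.07, -0.521, 0, -6.63, -1], [-0.07, -0.521, 0, -6.63, -1], [-0.07, -0.521, 0, -6.63, -1], [-0.07, -0.521, 0, -6.63, -1], [-0.07, -0.521, 0, -6.63, -1]],
])

```text
clock: 22.75
eef_pos: [0.5315, 0.2112, 0.1573]
tool_rot: [0.823, -0.567, 0.001, -0.001]
ft_force: [0.4, 0.5, -1.1]
grip_width: 0.0289
grasp_force: 61.3
```

Request:
apply_moves([
  [[-0.07, -0.521, 0, -6.63, -1], [-0.07, -0.521, 0, -6.63, -1], [-0.075, -0.521, 0, -6.6, -1], [0, 0, -0.2, 0, -1], [0, 0, 0, 0, -1]],
])

```text
clock: 23.17
eef_pos: [0.5225, 0.1485, 0.1479]
tool_rot: [0.715, -0.699, 0.0, -0.0]
ft_force: [-1.1, 0.0, -2.0]
grip_width: 0.029
grasp_force: 61.3
```

```bash
python3 - <<'E'
from h import *
st(); p,d,K,T=save("wrist","w9"); X=cloud(d,K,T); st()
box(X,"S1",.50,.55,.03,.082,.040,.046)
box(X,"S2",.50,.55,.082,.13,.040,.046)
Y=X.reshape(-1,3); q=Y[(abs(Y[:,0]-.524)<.004)&(Y[:,1]>.1)&(Y[:,1]<.17)&(Y[:,2]>.12)&(Y[:,2]<.152)]; print("front face", np.percentile(q[:,1],[2,50,98]) if len(q) else 0)
E
```

```text
23.1667 [0.5225 0.1485 0.1479] [ -88.7    0.  -180. ] [ 0.28  0.39 -0.06  1.12  0.   -1.32] 0.02901822321524924
23.2167 [0.5226 0.1493 0.1481] [ -88.7    0.  -180. ] [ 0.28  0.39 -0.06  1.12  0.   -1.32] 0.02893044265213533
S1 4141 [527.1  59.8] [29.9 36.4] 0.6 z [41.4 43.2 44.4]
S2 3352 [525.5 107.8] [29.9 36.6] 0.8 z [41.5 43.2 44.3]
front face [0.12981358 0.13066867 0.13132987]
```

View pics/w9.png

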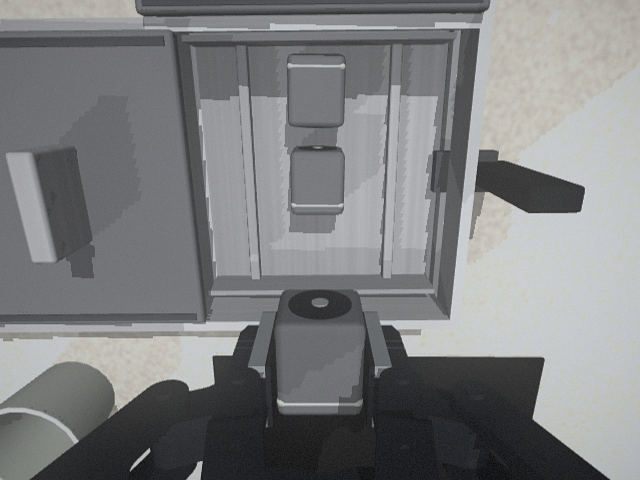

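```bash
python3 - <<'E'
from h import *
p,d,K,T=load("w9"); X=cloud(d,K,T)
box(X,"wallL",.48,.565,.15,.19,.031,.040)
print([np.round(X[v,265]*1000,1).tolist() for v in range(262,306,3)])
print([np.round(X[v,265]*1000,1).tolist() for v in range(28,64,4)])
E
```

```text
wallL 1147 [522.5 180.3] [85.1 12.7] 1.8 z [31.6 35.6 38.6]
[[559.1, 167.0, 13.3], [559.1, 169.1, 13.4], [558.8, 170.4, 15.7], [559.2, 173.6, 13.1], [559.2, 175.6, 13.5], [558.7, 176.2, 17.3], [558.1, 176.2, 22.1], [557.4, 175.7, 28.0], [556.9, 175.9, 32.0], [556.5, 176.5, 35.3], [556.4, 177.8, 36.8], [558.3, 186.8, 22.6], [557.9, 187.3, 25.9], [557.2, 186.8, 31.2], [556.6, 186.5, 36.1]]
[[551.1, 33.2, 56.8], [557.4, 27.8, 4.8], [553.6, 34.0, 36.8], [553.4, 36.0, 38.1], [555.6, 35.9, 20.6], [556.5, 37.2, 13.6], [556.4, 39.3, 14.4], [556.6, 41.3, 13.2], [556.5, 43.4, 14.0]]
```

Free span for the third motor is y 0.126–0.175; shift +2 mm and set it down.

Request:
apply_moves([
  [[0, 0.05, -0.8, 0, -1], [0, 0, -0.8, 0, -1], [0, 0, -0.7, 0, -1], [0, 0, -0.3, 0, -1], [0, 0, -0.13, 0, -1], [0, 0, -0.08, 0, -1], [0, 0, -0.08, 0, -1], [0, 0, 0, 0, -1]],
])

```text
clock: 23.88
eef_pos: [0.5239, 0.1524, 0.0336]
tool_rot: [0.716, -0.699, 0.001, -0.001]
ft_force: [1.1, -0.5, 0.2]
grip_width: 0.0289
grasp_force: 61.3
```

Request:
apply_moves([
  [[0, 0, 0, 0, -0.1], [0, 0, 0, 0, -0.1], [0, 0, 0.4, 0, -0.1], [0, 0, 0.8, 0, -0.1], [0.4, -0.1, 0.9, 0, -1], [0.6, -0.2, 0.9, 7, -1], [0.8, -0.2, 0, 7, -1], [0.8, -0.2, 0, 7, -1]],
])

```text
clock: 24.55
eef_pos: [0.6287, 0.1243, 0.1552]
tool_rot: [0.833, -0.554, 0.003, -0.003]
ft_force: [-0.2, 0.2, -0.7]
grip_width: -0.0
grasp_force: 0.0
```

Request:
apply_moves([
  [[0.2, -0.12, 0, -7, 0.2], [0.2, -0.12, 0, -7, 0.2], [0.14, -0.1, 0, -7, 0.2], [0, 0, -0.6, 0, 0.2], [0, 0, -0.7, 0, 0.2], [0, 0, -0.3, 0, 0.2], [0, 0, 0, 0, 0.2], [0, 0, 0, 0, -1]],
])

```text
clock: 25.22
eef_pos: [0.6467, 0.1102, 0.0858]
tool_rot: [0.715, -0.699, -0.0, 0.0]
ft_force: [0.2, -0.3, 0.7]
grip_width: 0.0404
grasp_force: 0.0
```

Request:
apply_moves([
  [[0, 0, 0, 0, -1], [0, 0, 0, 0, -1], [0, 0, 0, 0, -1], [0, 0, 0, 0, -1], [-0.2, 0, 0, 0, -1], [-0.3, 0, 0, 0, -1], [-0.4, -0.01, 0, 0, -1], [-0.4, -0.01, 0, 0, -1]],
])

```text
clock: 25.88
eef_pos: [0.5973, 0.109, 0.0883]
tool_rot: [0.715, -0.699, 0.003, -0.002]
ft_force: [4.0, -2.3, 5.4]
grip_width: 0.011
grasp_force: 60.4
```

Request:
apply_moves([
  [[-0.4, -0.01, 0, 0, -1], [-0.4, -0.02, 0, 0, -1], [-0.4, -0.02, 0, 0, -1], [-0.4, -0.02, 0, 0, -1], [-0.3, -0.01, 0, 0, -1], [-0.2, -0.01, 0, 0, -1], [-0.1, 0, 0, 0, -1], [0, 0, 0, 0, -1]],
])

```text
clock: 26.55
eef_pos: [0.5076, 0.1061, 0.0882]
tool_rot: [0.715, -0.699, 0.001, -0.002]
ft_force: [-2.4, -0.8, 8.6]
grip_width: 0.0108
grasp_force: 61.0
```

Request:
apply_moves([
  [[-0.1, 0, 0, 0, -1], [-0.1, 0, 0, 0, -1], [-0.1, 0, 0, 0, -1], [0, 0, 0, 0, -1]],
])

```text
clock: 26.88
eef_pos: [0.5032, 0.106, 0.0883]
tool_rot: [0.715, -0.699, 0.006, -0.006]
ft_force: [19.0, -1.8, -8.0]
grip_width: 0.0109
grasp_force: 60.1
```

Request:
apply_moves([
  [[0.19, 0, 0, 0, -1], [0, 0, 0, 0, 0.2], [0, 0, 0, 0, 0.2], [0, 0, 0.5, 0, 0.2], [-0.1, 0, 0.8, -6.92, 0.2], [-0.15, 0, 0.2, -6.92, 0.2], [-0.15, 0, 0, -6.92, 0.2], [-0.15, 0, 0, -6.92, 0.2]],
])

```text
clock: 27.55
eef_pos: [0.4802, 0.106, 0.1468]
tool_rot: [-0.525, 0.851, -0.0, 0.001]
ft_force: [-0.4, -0.3, -0.2]
grip_width: 0.0507
grasp_force: 0.0
```

Request:
apply_moves([
  [[-0.15, 0, 0, -6.92, 0.2], [-0.15, 0, 0, -6.92, 0.2], [-0.15, 0, 0, -6.92, 0.2], [-0.15, 0, 0, -6.92, 0.2], [-0.15, 0, 0, -6.92, 0.2], [-0.15, 0, 0, -6.92, 0.2], [-0.15, 0, 0, -6.92, 0.2], [-0.15, 0, 0, -6.92, 0.2]],
])

```text
clock: 28.22
eef_pos: [0.4312, 0.1058, 0.1456]
tool_rot: [-0.069, 0.998, -0.0, -0.001]
ft_force: [-0.5, 0.2, -0.2]
grip_width: 0.0512
grasp_force: 0.0
```

Request:
apply_moves([
  [[-0.1, 0, 0, -6.92, 0.2], [0, 0, -0.7, 0, 0.2], [0, 0, -0.5, 0, 0.2], [0, 0, -0.3, 0, 0.2], [0, 0, 0, 0, 0.2]],
])

```text
clock: 28.63
eef_pos: [0.4253, 0.1052, 0.0833]
tool_rot: [-0.012, 1.0, -0.001, -0.003]
ft_force: [0.1, -0.2, -0.2]
grip_width: 0.0509
grasp_force: 0.0
```

Request:
apply_moves([
  [[0.03, 0, 0.06, 0, -1], [0, 0, 0, 0, -1], [0, 0, 0, 0, -1], [0, 0, 0, 0, -1], [0, 0, 0, 0, -1], [0, -0.1, 0, 0, -1], [0, -0.2, 0, 0, -1], [0.01, -0.25, 0, 0, -1]],
])

```text
clock: 29.3
eef_pos: [0.4314, 0.0849, 0.0898]
tool_rot: [-0.013, 1.0, 0.001, 0.002]
ft_force: [-1.5, 2.5, 5.9]
grip_width: 0.0105
grasp_force: 59.1
```

Request:
apply_moves([
  [[0.01, -0.25, 0, 0, -1], [0.01, -0.25, 0, 0, -1], [0.01, -0.25, 0, 0, -1], [0.01, -0.25, 0, 0, -1], [0.01, -0.25, 0, 0, -1], [0.01, -0.25, 0, 0, -1], [0.01, -0.25, 0, 0, -1], [0.01, -0.25, 0, 0, -1]],
])

```text
clock: 29.97
eef_pos: [0.434, 0.0041, 0.0898]
tool_rot: [-0.012, 1.0, 0.001, 0.001]
ft_force: [-1.8, 0.9, 8.0]
grip_width: 0.0108
grasp_force: 59.4
```

Request:
apply_moves([
  [[0.01, -0.25, 0, 0, -1], [0.01, -0.25, 0, 0, -1], [0.01, -0.25, 0, 0, -1], [0, -0.2, 0, 0, -1], [0, -0.15, 0, 0, -1], [0, -0.1, 0, 0, -1], [0, 0, 0, 0, -1]],
])

```text
clock: 30.55
eef_pos: [0.4355, -0.0449, 0.0898]
tool_rot: [-0.012, 1.0, -0.0, 0.001]
ft_force: [-2.5, -1.5, 7.7]
grip_width: 0.0109
grasp_force: 59.3
```

Request:
apply_moves([
  [[0, -0.1, 0, 0, -1], [0, -0.1, 0, 0, -1], [0, -0.1, 0, 0, -1], [0, -0.08, 0, 0, -1], [0, 0, 0, 0, -1]],
])

```text
clock: 30.97
eef_pos: [0.4357, -0.0513, 0.0898]
tool_rot: [-0.014, 1.0, 0.01, 0.002]
ft_force: [0.3, 29.5, 9.2]
grip_width: 0.0108
grasp_force: 60.7
```

Request:
apply_moves([
  [[0, 0.21, 0, 0, -1], [0, 0, 0, 0, 0], [0, 0, 0, 0, 0], [0, 0, 0.6, 0, 0], [0, 0, 0.5, 0, -1], [0.5, 0, 0, 0, -1], [0.4, 0, 0, 0, -1], [0, 0, 0, 0, -1]],
])

```text
clock: 31.63
eef_pos: [0.4739, -0.0518, 0.1332]
tool_rot: [-0.012, 1.0, -0.0, 0.002]
ft_force: [0.7, 0.8, 0.3]
grip_width: -0.0001
grasp_force: 0.0
```

```bash
python3 - <<'E'
from h import *
st(); p,d,K,T=save("top","t9"); X=cloud(d,K,T); box(X,"oh",.48,.7,.07,.15,.085,.105);box(X,"sh",.40,.45,-.1,.0,.085,.105);box(X,"ih",.49,.54,-.1,0,.085,.105)
p,d,K,T=save("wrist","w10"); X=cloud(d,K,T); box(X,"sh",.40,.46,-.1,.0,.085,.103);st()
E
```

```text
31.6333 [ 0.4739 -0.0518  0.1332] [-178.7    0.3 -180. ] [-0.11  0.28 -0.26  1.03  0.   -0.13] -0.00011930762786043967
oh 163 [506.3 106. ] [12.2 48.1] 1.6 z [91.1 96.1 99.8]
sh 0
ih 0
sh 1934 [428.7 -48.6] [24.6 11.9] 1.9 z [ 92.8 100.1 101.2]
31.7333 [ 0.4701 -0.0514  0.1319] [-1.787e+02 -1.000e-01  1.800e+02] [-0.11  0.28 -0.27  1.03 -0.   -0.13] 0.00036613034301500474
```

```bash
python3 - <<'E'
from h import *
for f in ("top0","t1","t9"):
    p,d,K,T=load(f); X=cloud(d,K,T).reshape(-1,3)
    q=X[(X[:,0]>.48)&(X[:,0]<.53)&(X[:,1]>.075)&(X[:,1]<.14)&(X[:,2]>.088)&(X[:,2]<.105)]
    print(f,len(q),q.mean(0).round(4),np.median(q,0).round(4))
a=load("top0")[0];b=load("t9")[0]
def crop(g):return cv2.resize(cv2.convertScaleAbs(g,alpha=1.6,beta=10)[225:320,205:290],(400,447),interpolation=cv2.INTER_CUBIC)
cv2.imwrite("pics/cmp.png",np.hstack([crop(a),crop(b)]))
for n,(u0,u1,v0,v1) in dict(fin=(222,262,270,292),front=(215,275,296,316),rail=(200,222,165,230)).items():
    A=np.float32(cv2.cvtColor(a[v0:v1,u0:u1],6));B=np.float32(cv2.cvtColor(b[v0:v1,u0:u1],6));print(n,cv2.phaseCorrelate(A,B))
E
```

```text
top0 149 [0.503  0.1057 0.0968] [0.5025 0.1056 0.0965]
t1 149 [0.5031 0.106  0.0967] [0.5034 0.106  0.0965]
t9 161 [0.5064 0.1068 0.0961] [0.5062 0.1079 0.0961]
fin ((-0.11508449679984878, -1.2530238700386604), 0.9254936208327611)
front ((-0.9441188417522106, -0.16274765697061255), 0.33519721547762554)
rail ((0.0001143989269252188, -0.027047561347714577), 0.9863379906725)
```

View pics/cmp.png

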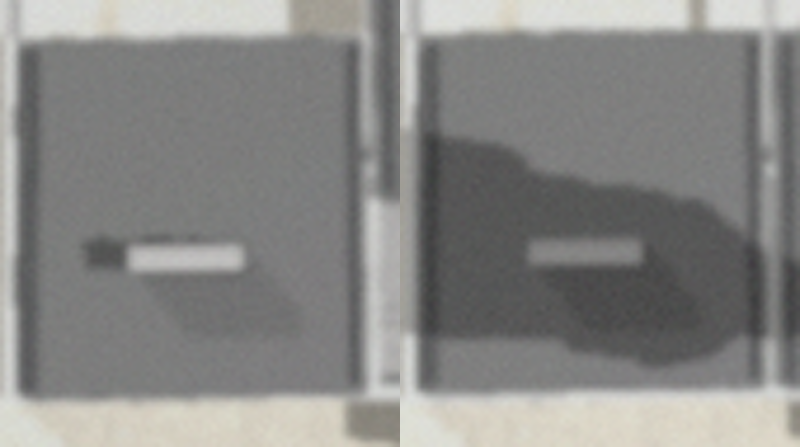

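The comparison shows the outer fin about 1.25 px (~2.5 mm) farther out than at the start: my release dragged it slightly open. Before touching the inner door I push it fully home from behind with closed fingers.

Request:
apply_moves([
  [[0.34, 0.78, 0, 0, -1], [0.34, 0.78, 0, 0, -1], [0.34, 0.78, 0, 0, -1], [0.34, 0.78, 0, 0, -1], [0.34, 0.82, 0, 0, -1], [0, 0, -0.6, 0, -1], [0, 0, -0.5, 0, -1], [0, 0, 0, 0, -1]],
])

```text
clock: 32.4
eef_pos: [0.5341, 0.1062, 0.0839]
tool_rot: [-0.012, 1.0, -0.001, -0.005]
ft_force: [-1.0, -0.8, -0.6]
grip_width: 0.0
grasp_force: 0.0
```

Request:
apply_moves([
  [[-0.2, 0, 0, 0, -1], [-0.15, 0, 0, 0, -1], [-0.1, 0, 0, 0, -1], [-0.1, 0, 0, 0, -1], [0, 0, 0, 0, -1]],
])

```text
clock: 32.82
eef_pos: [0.5203, 0.1064, 0.0905]
tool_rot: [-0.011, 1.0, 0.0, 0.005]
ft_force: [7.3, -0.5, -5.0]
grip_width: 0.0002
grasp_force: 4.0
```

Request:
apply_moves([
  [[-0.1, 0, 0, 0, -1], [-0.1, 0, 0, 0, -1], [0, 0, 0, 0, -1], [0, 0, 0, 0, -1]],
])

```text
clock: 33.15
eef_pos: [0.5201, 0.1067, 0.0921]
tool_rot: [-0.011, 1.0, 0.0, 0.013]
ft_force: [23.7, -0.7, -14.7]
grip_width: 0.0002
grasp_force: 11.9
```

Request:
apply_moves([
  [[0.3, 0, 0, 0, -1], [0.3, 0, 0, 0, -1], [0, 0, 0.9, 0, -1], [0, 0, 0.9, 0, -1], [0, -0.6, 0.7, 0, -1], [0, -0.9, 0, 0, -1], [0, 0, 0, 0, -1]],
])

```text
clock: 33.73
eef_pos: [0.5338, 0.0421, 0.1925]
tool_rot: [-0.009, 1.0, -0.001, 0.004]
ft_force: [-0.3, 0.9, -0.0]
grip_width: 0.0001
grasp_force: 0.0
```

```bash
cat > chk.py <<'E'
from h import *
f=sys.argv[1]; st(); b,d,K,T=save("top",f); a=load("top0")[0]
for n,(u0,u1,v0,v1) in dict(fin=(222,262,270,292),back=(225,270,226,240)).items():
    A=np.float32(cv2.cvtColor(a[v0:v1,u0:u1],6));B=np.float32(cv2.cvtColor(b[v0:v1,u0:u1],6));print(n,np.round(cv2.phaseCorrelate(A,B)[0],2))
X=cloud(d,K,T).reshape(-1,3)
for n,y in(("o",.106),("i",-.05)):
    q=X[(X[:,0]>.48)&(X[:,0]<.7)&(abs(X[:,1]-y)<.035)&(X[:,2]>.088)&(X[:,2]<.105)]
    if len(q): print(n,len(q),q.mean(0).round(4),np.median(q,0).round(4))
E
python3 chk.py t10
```

```text
33.7333 [0.5338 0.0421 0.1925] [-178.9    0.4 -179.9] [ 0.08  0.34 -0.01  1.22 -0.    0.06] 5.7121422988622106e-05
fin [5.74 9.77]
back [8.9  4.05]
i 149 [ 0.5116 -0.0492  0.0965] [ 0.5111 -0.0498  0.0968]
```

Request:
apply_moves([
  [[-0.4, -0.6, 0, 0, -1], [-0.4, -0.6, 0, 0, -1], [-0.4, -0.6, -0.3, 0, -1], [-0.45, -0.54, -0.4, 0, -1], [0, 0, -0.8, 0, -1], [0, 0, 0, 0, -1]],
])

```text
clock: 34.28
eef_pos: [0.4614, -0.0471, 0.1244]
tool_rot: [-0.011, 1.0, 0.001, -0.004]
ft_force: [-1.0, 0.4, -0.6]
grip_width: -0.0003
grasp_force: 0.0
```

```bash
python3 chk.py t11
```

```text
34.2833 [ 0.4614 -0.0471  0.1244] [-178.8   -0.5  179.9] [-0.1   0.27 -0.29  1.01  0.   -0.12] -0.00034031811965840535
fin [0.02 0.3 ]
back [0.42 0.51]
o 147 [0.5031 0.1058 0.0962] [0.5035 0.1057 0.0962]
```

Outer door is now exactly where it started (0.5031). Open the inner door by pushing.

Request:
apply_moves([
  [[0.1, -0.06, -0.5, 0, -1], [0, 0, -0.45, 0, -1], [0.3, 0, 0, 0, -1], [0.3, 0, 0, 0, -1], [0.4, 0.01, 0, 0, -1], [0.4, 0.01, 0, 0, -1], [0.4, 0.01, 0, 0, -1], [0.4, 0.01, 0, 0, -1]],
])

```text
clock: 35.0
eef_pos: [0.5583, -0.0463, 0.091]
tool_rot: [-0.013, 1.0, 0.0, -0.001]
ft_force: [-2.5, 0.0, -1.1]
grip_width: -0.0002
grasp_force: 1.5
```

Request:
apply_moves([
  [[0.4, 0.02, 0, 0, -1], [0.4, 0.02, 0, 0, -1], [0.4, 0.02, 0, 0, -1], [0.4, 0.02, 0, 0, -1], [0.2, 0, 0, 0, -1], [0.1, 0, 0, 0, -1], [0, 0, 0, 0, -1]],
])

```text
clock: 35.58
eef_pos: [0.6359, -0.0434, 0.0914]
tool_rot: [-0.013, 1.0, 0.0, 0.001]
ft_force: [-0.0, 0.1, 0.1]
grip_width: 0.0001
grasp_force: 0.0
```

Request:
apply_moves([
  [[0.1, 0, 0, 0, -1], [0.1, 0, 0, 0, -1], [0.05, 0, 0, 0, -1], [0, 0, 0, 0, -1]],
])

```text
clock: 35.92
eef_pos: [0.6363, -0.0436, 0.0912]
tool_rot: [-0.012, 1.0, 0.001, -0.008]
ft_force: [-22.9, 1.1, 13.8]
grip_width: -0.0
grasp_force: 11.1
```

Request:
apply_moves([
  [[-0.3, 0, 0, 0, -1], [0, 0, 0.9, 0, -1], [0, 0, 0.9, -6.92, 0], [-0.3, 0, 0.5, -6.92, 0.6], [-0.3, 0, 0.4, -6.92, 0.6], [-0.3, 0, 0, -6.92, 0.6], [-0.3, 0, 0, -6.92, 0.6], [-0.3, 0, 0, -6.92, 0.6]],
])

```text
clock: 36.58
eef_pos: [0.5724, -0.0441, 0.2002]
tool_rot: [0.346, 0.938, 0.001, 0.001]
ft_force: [-0.1, -0.0, 0.4]
grip_width: 0.0681
grasp_force: 0.0
```

Request:
apply_moves([
  [[-0.3, 0, 0, -6.92, 0.6], [-0.3, -0.1, 0, -6.92, 0.6], [-0.3, -0.05, 0, -6.92, 0.6], [-0.15, 0, 0, -6.92, 0.6], [0, 0, 0, -6.92, 0.6], [0, 0, 0, -6.92, 0.6], [0, 0, 0, -6.92, 0.6], [0, 0, 0, 0, 0.6]],
])

```text
clock: 37.25
eef_pos: [0.5307, -0.0502, 0.1996]
tool_rot: [0.699, 0.715, 0.001, 0.001]
ft_force: [0.5, -0.6, -0.2]
grip_width: 0.0683
grasp_force: 0.0
```

```bash
python3 - <<'E'
from h import *
st(); p,d,K,T=save("wrist","w11"); X=cloud(d,K,T); st()
box(X,"S1",.50,.56,-.12,-.073,.039,.047)
box(X,"S2",.50,.56,-.073,-.027,.039,.047)
box(X,"S3",.50,.56,-.027,.02,.039,.047)
p,d,K,T=load("top0"); g=cv2.convertScaleAbs(p,alpha=1.5,beta=10)
X=cloud(d,K,T)
box(X,"kitfloor",.42,.62,-.36,-.25,.002,.0065)
box(X,"kitall",.4,.615,-.38,-.22,.012,.024); box(X,"bar",.38,.63,-.42,-.37,.085,.115)
E
```

```text
37.25 [ 0.5307 -0.0502  0.1996] [ 91.3  -0.  179.9] [-0.09  0.33 -0.    1.24  0.    1.45] 0.06832761866365475
37.3 [ 0.5307 -0.0503  0.1994] [ 91.6   0.  179.9] [-0.09  0.33 -0.    1.24  0.    1.45] 0.06852945586979198
S1 1766 [536.6 -93.9] [38. 42.] 0.5 z [41.5 43.1 44.3]
S2 1934 [530.4 -50. ] [30.1 46.2] 0.8 z [41.4 43.1 44.3]
S3 2639 [529.8  -3.5] [29.9 47. ] 0.2 z [41.2 43.1 44.4]
kitfloor 2629 [ 520. -305.] [110.  199.8] 90.0 z [2.3 4.2 6.2]
kitall 603 [ 509.4 -300. ] [122.5 207.3] 87.8 z [13.3 17.8 21.8]
bar 566 [ 506.4 -390.2] [202.1  20.6] 0.9 z [ 93.3 102.6 106.8]
```

View pics/w11.png

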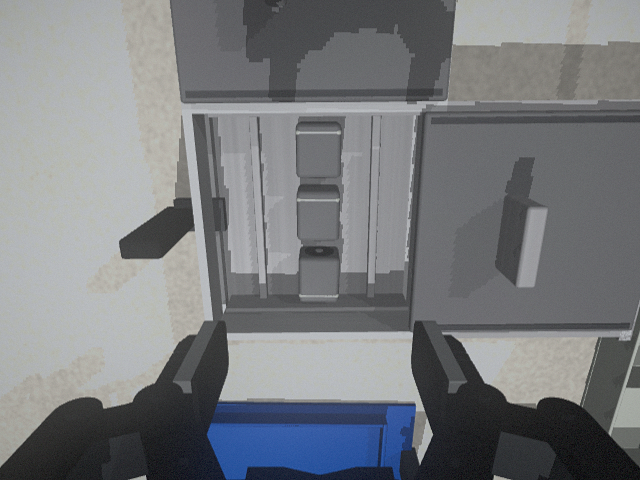

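Wrist view: three motors in line at (318,150), (319,212), (320,272), inner door wide open. Get their centres by component and the kit's geometry.

```bash
python3 - <<'E'
from h import *
p,d,K,T=load("w11"); X=cloud(d,K,T)
m=((X[...,2]>.0405)&(X[...,2]<.047)&(X[...,0]>.505)&(X[...,0]<.555)).astype(np.uint8)
n,l,s,c=cv2.connectedComponentsWithStats(m,connectivity=4)
for i in range(1,n):
    if s[i,4]>300:
        r=X[l==i]; print(np.round(cv2.minAreaRect((r[:,:2]*1000).astype(np.float32))[0],1),np.round(cv2.minAreaRect((r[:,:2]*1000).astype(np.float32))[1:][0],1),np.round(cv2.minAreaRect((r[:,:2]*1000).astype(np.float32))[2],1),len(r),c[i].round())
# kit from top0: wall tops
p,d,K,T=load("top0"); X=cloud(d,K,T)
b=p[...,0].astype(int)-p[...,2]>60
r=X[b&(X[...,2]>.012)&(X[...,2]<.024)&(X[...,1]<-.2)&(X[...,1]>-.4)&(X[...,0]<.64)&(X[...,0]>.38)]
f=X[b&(X[...,2]<.009)&(X[...,1]<-.2)&(X[...,1]>-.4)&(X[...,0]<.64)&(X[...,0]>.38)]
for q in(r,f): print(len(q),np.round(q.min(0),3),np.round(q.max(0),3),np.round(np.percentile(q,[2,98],axis=0),3).tolist())
g=cv2.convertScaleAbs(p,alpha=1.6,beta=10)
cv2.imwrite("pics/kit.png",cv2.resize(g[220:345,400:505],(504,600),interpolation=cv2.INTER_CUBIC))
E
```

```text
[529.6   2.6] [29.8 35.4] 1.2 2406 [318. 150.]
[530.5 -41.5] [29.5 35.5] 0.8 2066 [318. 215.]
[532.3 -90.2] [29.3 36.2] 0.5 1773 [319. 279.]
424 [ 0.414 -0.352  0.012] [ 0.598 -0.243  0.024] [[0.415, -0.351, 0.013], [0.598, -0.243, 0.023]]
5056 [ 0.389 -0.384 -0.005] [ 0.623 -0.237  0.009] [[0.392, -0.38, -0.001], [0.616, -0.246, 0.008]]
```

View pics/kit.png

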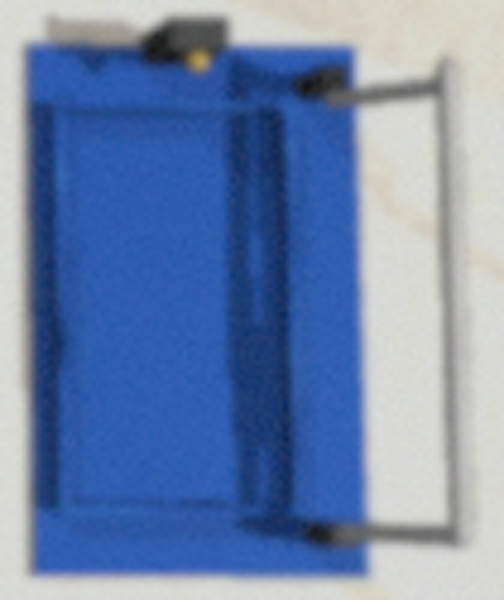

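Motors measure a few mm short of where the shuttle's full travel would put them, so the shuttle was probably also dragged back slightly on release. Nudge it home from the +y side with closed fingers.

Request:
apply_moves([
  [[-0.83, 0.3, 0, 0, -1], [-0.83, 0.3, 0, 0, -1], [-0.83, 0.3, -0.4, 0, -1], [0, 0, -0.9, 0, -1], [0, 0, -0.9, 0, -1], [0, 0, -0.6, 0, -1], [0, -0.1, 0, 0, -1], [0, -0.1, 0, 0, -1]],
])

```text
clock: 37.97
eef_pos: [0.4301, -0.0225, 0.0862]
tool_rot: [0.697, 0.717, -0.001, -0.001]
ft_force: [0.3, 0.7, 0.9]
grip_width: -0.0001
grasp_force: 0.0
```

Request:
apply_moves([
  [[0, -0.1, 0, 0, -1], [0, -0.1, 0, 0, -1], [0, -0.1, 0, 0, -1], [0, 0, 0, 0, -1]],
])

```text
clock: 38.3
eef_pos: [0.4329, -0.0339, 0.0883]
tool_rot: [0.698, 0.716, 0.003, 0.0]
ft_force: [-0.2, 5.5, 3.5]
grip_width: -0.0001
grasp_force: 2.6
```

Request:
apply_moves([
  [[0, -0.1, 0, 0, -1], [0, -0.1, 0, 0, -1], [0, 0, 0, 0, -1]],
])

```text
clock: 38.55
eef_pos: [0.4328, -0.0343, 0.0884]
tool_rot: [0.696, 0.718, 0.01, -0.006]
ft_force: [0.5, 29.7, 6.2]
grip_width: -0.0
grasp_force: 15.2
```

Request:
apply_moves([
  [[0, -0.08, 0, 0, -1], [0, 0, 0, 0, -1]],
])

```text
clock: 38.72
eef_pos: [0.4328, -0.0344, 0.0885]
tool_rot: [0.695, 0.718, 0.012, -0.008]
ft_force: [0.8, 40.2, 7.6]
grip_width: -0.0002
grasp_force: 19.9
```

Request:
apply_moves([
  [[0, 0.3, 0, 0, -1], [0, 0.4, 0, 0, -1], [0, 0, 0.9, 0, -1], [0.2, 0, 0.9, 0, 0.6], [0.7, -0.2, 0.3, 0, 0.6], [0.8, -0.2, 0, 0, 0.6], [0.75, -0.1, 0, 0, 0.6], [0, 0, 0, 0, 0.6]],
])

```text
clock: 39.38
eef_pos: [0.5351, -0.0392, 0.1719]
tool_rot: [0.699, 0.715, 0.002, 0.003]
ft_force: [2.0, -0.4, 0.3]
grip_width: 0.0605
grasp_force: 0.0
```

```bash
cat > mot.py <<'E'
from h import *
st(); p,d,K,T=save("wrist",sys.argv[1]); st(); X=cloud(d,K,T)
m=((X[...,2]>.0405)&(X[...,2]<.047)&(X[...,0]>.505)&(X[...,0]<.555)).astype(np.uint8)
n,l,s,c=cv2.connectedComponentsWithStats(m,connectivity=4)
for i in range(1,n):
    if s[i,4]>300:
        r=cv2.minAreaRect((X[l==i][:,:2]*1000).astype(np.float32)); print(np.round(r[0],1),np.round(r[1],1),round(r[2],1),c[i].round())
E
python3 mot.py w12; python3 - <<'E'
from h import *
p,d,K,T=load("w12"); X=cloud(d,K,T); box(X,"sh",.40,.46,-.1,.0,.09,.103)
p,d,K,T=load("top0")
# kit pixels, crop scale 4.8 offset (400,220)
for n,u,v,z in [("floorish TL",58,108,.022),("BL",50,508,.022),("base TL",30,45,.022),("base BL",30,575,.022),("base TR",355,47,.022),("base BR",366,575,.022),("wallR top",284,108,.022),("wallR bot",292,518,.022),("wallin TR",235,108,.022),("wallin BR",240,505,.022),("bar T",450,60,.1),("bar B",462,545,.1),("ball",200,60,.055)]:
    print(n,np.round(ray(u/4.8+400-.4,v/4.8+220-.4,z,K,T)*1000,1))
E
```

```text
39.3833 [ 0.5351 -0.0392  0.1719] [9.140e+01 1.000e-01 1.795e+02] [-0.07  0.35 -0.05  1.17 -0.    1.47] 0.06054018708815502
39.4333 [ 0.5318 -0.0388  0.1712] [ 91.4   0.  179.8] [-0.07  0.35 -0.05  1.17 -0.    1.47] 0.06742182005648176
[529.7   0.7] [30.1 35.7] 1.2 [309. 176.]
[530.4 -43.9] [29.6 35.8] 1.8 [309. 245.]
[532.2 -92.5] [29.7 36. ] 0.2 [311. 312.]
[ 530.  -125.5] [50.   2.4] 2.0 [307. 356.]
sh 1377 [429.3 -50.4] [24.6 12.6] 0.8 z [ 91.2  99.7 101.1]
floorish TL [ 593.2 -244.2   22. ]
BL [ 415.7 -240.3   22. ]
base TL [ 621.4 -231.7   22. ]
base BL [ 386.4 -231.4   22. ]
base TR [ 623.3 -378.2   22. ]
base BR [ 388.7 -379.7   22. ]
wallR top [ 595.1 -345.8   22. ]
wallR bot [ 413.  -347.3   22. ]
wallin TR [ 594.6 -323.8   22. ]
wallin BR [ 418.3 -324.3   22. ]
bar T [ 607.5 -395.5  100. ]
bar B [ 405.2 -396.8  100. ]
ball [ 611.6 -300.4   55. ]
```

Shuttle is home now. With the two opposed wrist views averaged, the motors stand at y ≈ -0.094, -0.046, -0.001, x ≈ 0.530; kit bay centre ≈ (0.505, -0.297), yaw ≈ 0. Pick the first.

Request:
apply_moves([
  [[0, -0.6, 0, 0, 0], [-0.02, -0.79, -0.6, 0, 0], [0, 0, -0.9, 0, 0], [0, 0, 0, 0, 0], [0, 0, 0, 0, 0]],
])

```text
clock: 39.85
eef_pos: [0.5253, -0.0933, 0.1093]
tool_rot: [0.699, 0.715, -0.002, -0.002]
ft_force: [-0.3, -0.2, -0.2]
grip_width: 0.0428
grasp_force: 0.0
```

```bash
python3 mot.py w13
```

```text
39.85 [ 0.5253 -0.0933  0.1093] [ 9.140e+01 -1.000e-01 -1.797e+02] [-0.18  0.41 -0.13  1.03  0.    1.37] 0.04277194873240372
39.9 [ 0.5272 -0.0932  0.1111] [  91.4   -0.  -179.9] [-0.18  0.41 -0.13  1.03  0.    1.37] 0.04254342017143084
[5.296e+02 1.000e-01] [29.9 35.8] 1.2 [334.  76.]
[530.4 -44.3] [30.  35.7] 1.4 [332. 180.]
[532.3 -92.7] [29.8 36. ] 0.7 [332. 276.]
[ 530.  -125.5] [49.8  1.9] 1.6 [326. 337.]
```

Request:
apply_moves([
  [[0.1, -0.03, -0.3, 0, 0], [0, 0, -0.8, 0, 0], [0, 0, -0.6, 0, 0], [0, 0, -0.25, 0, 0], [0, 0, 0, 0, -1], [0, 0, 0, 0, -1], [0, 0, 0, 0, -1], [0, 0, 0, 0, -1]],
])

```text
clock: 40.57
eef_pos: [0.5337, -0.0947, 0.0341]
tool_rot: [0.698, 0.716, 0.001, 0.001]
ft_force: [-0.3, -0.4, -0.6]
grip_width: 0.0294
grasp_force: 61.8
```

Request:
apply_moves([
  [[0, 0, 0.5, 0, -1], [0, 0, 0.9, 0, -1], [0, 0, 0.9, 0, -1], [0, 0, 0.7, 0, -1]],
])

```text
clock: 40.9
eef_pos: [0.5333, -0.0947, 0.1564]
tool_rot: [0.698, 0.716, 0.001, 0.002]
ft_force: [0.9, -0.3, -1.1]
grip_width: 0.029
grasp_force: 61.9
```

Request:
apply_moves([
  [[-0.159, -0.39, 0, 6.8, -1], [-0.159, -0.39, 0, 6.8, -1], [-0.159, -0.39, 0, 6.8, -1], [-0.159, -0.39, 0, 6.8, -1], [-0.159, -0.39, 0, 6.8, -1], [-0.159, -0.39, 0, 6.8, -1], [-0.159, -0.39, 0, 6.8, -1], [-0.159, -0.39, 0, 6.8, -1]],
])

```text
clock: 41.57
eef_pos: [0.4814, -0.2203, 0.1539]
tool_rot: [0.291, 0.957, -0.0, 0.001]
ft_force: [0.2, 0.1, -0.8]
grip_width: 0.0288
grasp_force: 62.2
```

Request:
apply_moves([
  [[-0.159, -0.39, 0, 6.8, -1], [-0.159, -0.39, 0, 6.8, -1], [-0.159, -0.39, 0, 6.8, -1], [-0.159, -0.39, 0, 6.8, -1], [-0.159, -0.39, 0, 6.8, -1], [0, 0, -0.3, 0, -1], [0, 0, 0, 0, -1]],
])

```text
clock: 42.15
eef_pos: [0.4486, -0.298, 0.1402]
tool_rot: [0.003, 1.0, 0.0, -0.0]
ft_force: [-0.7, 0.3, -0.8]
grip_width: 0.0291
grasp_force: 62.1
```

```bash
python3 - <<'E'
from h import *
st(); p,d,K,T=save("wrist","w14"); st(); X=cloud(d,K,T)
for u in (230,320,420): print(u,[np.round(X[v,u]*1000).astype(int).tolist() for v in range(40,330,20)])
E
```

```text
42.15 [ 0.4486 -0.298   0.1402] [179.7  -0.  180. ] [-0.59  0.39 -0.08  1.1   0.   -0.58] 0.029118927420222644
42.2 [ 0.4489 -0.2975  0.1406] [179.7  -0.  180. ] [-0.59  0.39 -0.08  1.1   0.   -0.58] 0.02918509407713707
230 [[332, -348, 1], [343, -349, 1], [353, -350, 2], [365, -351, 1], [376, -352, 0], [387, -352, 6], [399, -352, 6], [412, -353, 7], [424, -354, 6], [438, -355, 5], [451, -357, 5], [465, -357, 5], [480, -359, 5], [494, -360, 6], [510, -361, 5]]
320 [[333, -297, 3], [343, -297, 0], [354, -297, 2], [365, -297, 1], [376, -297, 2], [388, -297, 6], [400, -297, 5], [412, -297, 5], [425, -297, 5], [438, -297, 5], [451, -297, 6], [466, -298, 5], [480, -298, 5], [429, -298, 138], [430, -298, 150]]
420 [[333, -240, 1], [343, -239, 3], [354, -238, 1], [365, -237, 2], [377, -236, 0], [388, -237, 6], [400, -236, 7], [412, -235, 6], [426, -233, 1], [439, -232, 1], [453, -231, 1], [467, -230, 2], [482, -229, 0], [497, -228, 1], [513, -227, 1]]
```

View pics/w14.png

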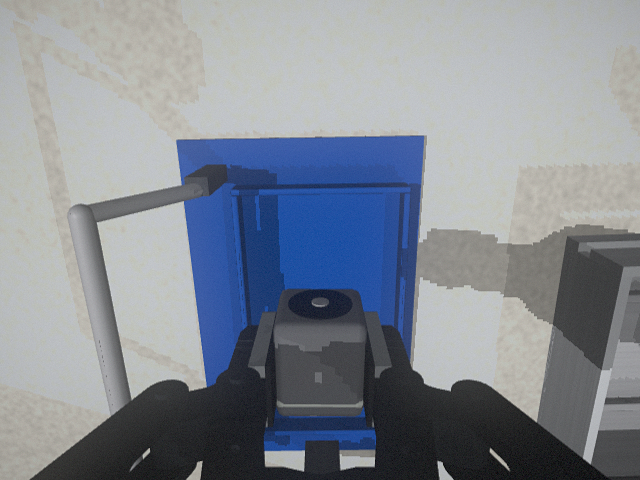

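Wrist view: bay walls at cols ~238 and ~405 straddle the tool axis (320), near wall row ~186; the bay is clear below the held motor. Lower it.

Request:
apply_moves([
  [[0.02, 0, -0.8, 0, -1], [0, 0, -0.8, 0, -1], [0, 0, -0.7, 0, -1], [0, 0, -0.3, 0, -1], [0, 0, -0.15, 0, -1], [0, 0, -0.08, 0, -1], [0, 0, -0.05, 0, -1], [0, 0, 0, 0, -1]],
])

```text
clock: 42.87
eef_pos: [0.4513, -0.2977, 0.0263]
tool_rot: [0.002, 1.0, -0.001, 0.001]
ft_force: [0.7, -0.3, -0.2]
grip_width: 0.0292
grasp_force: 62.1
```

Request:
apply_moves([
  [[0, 0, -0.03, 0, -1], [0, 0, 0, 0, -1]],
])

```text
clock: 43.03
eef_pos: [0.451, -0.2978, 0.025]
tool_rot: [0.002, 1.0, -0.001, 0.001]
ft_force: [0.3, -0.2, -0.7]
grip_width: 0.0293
grasp_force: 62.1
```

Request:
apply_moves([
  [[0, 0, -0.03, 0, -1], [0, 0, 0, 0, -1]],
])

```text
clock: 43.2
eef_pos: [0.4508, -0.2977, 0.0234]
tool_rot: [0.002, 1.0, -0.0, 0.001]
ft_force: [0.1, 0.1, 0.8]
grip_width: 0.0291
grasp_force: 62.4
```

Request:
apply_moves([
  [[0, 0, 0, 0, -0.1], [0, 0, 0, 0, -0.1], [0, 0, 0, 0, -0.1], [0, 0, 0.5, 0, -0.1], [0, 0, 0.9, 0, 0], [0, 0, 0.9, 0, 0], [0, 0, 0.8, 0, 0], [0, 0, 0, 0, 0]],
])

```text
clock: 43.87
eef_pos: [0.4539, -0.2998, 0.1541]
tool_rot: [0.002, 1.0, -0.004, 0.005]
ft_force: [1.3, -0.8, 0.1]
grip_width: 0.0428
grasp_force: 0.0
```

```bash
cat > kit.py <<'E'
from h import *
st(); p,d,K,T=save("wrist",sys.argv[1]); X=cloud(d,K,T)
m=((X[...,2]>.031)&(X[...,2]<.040)&(X[...,0]>.41)&(X[...,0]<.6)&(abs(X[...,1]+.2975)<.05)).astype(np.uint8)
n,l,s,c=cv2.connectedComponentsWithStats(m,connectivity=4)
for i in range(1,n):
    if s[i,4]>300:
        q=X[l==i];r=cv2.minAreaRect((q[:,:2]*1000).astype(np.float32)); print(np.round(r[0],1),np.round(r[1],1),round(r[2],1),np.median(q[:,2]).round(4),c[i].round())
E
python3 kit.py w15
```

```text
43.8667 [ 0.4539 -0.2998  0.1541] [ 179.8    0.6 -179.6] [-0.58  0.38 -0.06  1.12  0.   -0.58] 0.042764154626374416
[ 450.2 -297.5] [30.2 36. ] 89.5 0.0351 [325. 234.]
```

Request:
apply_moves([
  [[0.152, 0.484, 0, -6.8, 0], [0.152, 0.484, 0, -6.8, 0], [0.152, 0.484, 0, -6.8, 0], [0.152, 0.484, 0, -6.8, 0], [0.152, 0.484, 0, -6.8, 0], [0.152, 0.484, 0, -6.8, 0], [0.152, 0.484, 0, -6.8, 0], [0.152, 0.484, 0, -6.8, 0]],
])

```text
clock: 44.58
eef_pos: [0.4982, -0.1413, 0.1454]
tool_rot: [0.461, 0.887, -0.0, -0.001]
ft_force: [0.1, -0.6, 2.2]
grip_width: 0.0426
grasp_force: 0.0
```

Request:
apply_moves([
  [[0.152, 0.484, 0, -6.8, 0], [0.152, 0.484, 0, -6.8, 0], [0.152, 0.484, 0, -6.8, 0], [0.152, 0.484, 0, -6.8, 0], [0.152, 0.484, 0, -6.8, 0], [0, 0, -0.8, 0, 0], [0, 0, 0, 0, 0], [0, 0, 0, 0, 0]],
])

```text
clock: 45.25
eef_pos: [0.5267, -0.0452, 0.1124]
tool_rot: [0.698, 0.716, -0.002, -0.003]
ft_force: [0.3, -0.6, 0.7]
grip_width: 0.0428
grasp_force: 0.0
```

```bash
python3 mot.py w16
```

```text
45.25 [ 0.5267 -0.0452  0.1124] [  91.5   -0.  -179.6] [-0.09  0.4  -0.14  1.04 -0.    1.46] 0.04283532763091518
45.3 [ 0.528  -0.0457  0.1138] [  91.4   -0.  -179.8] [-0.09  0.4  -0.14  1.04 -0.    1.46] 0.04315021526055739
[5.297e+02 5.000e-01] [29.9 36.1] 1.3 [328. 185.]
[530.4 -44.1] [29.9 36.1] 1.2 [326. 273.]
[ 530.  -125.7] [49.8  2.9] 2.1 [321. 408.]
```

Request:
apply_moves([
  [[0.03, 0, -0.4, 0, 0], [0, 0, -0.8, 0, 0], [0, 0, -0.6, 0, 0], [0, 0, -0.26, 0, 0], [0, 0, 0, 0, -1], [0, 0, 0, 0, -1], [0, 0, 0, 0, -1], [0, 0, 0, 0, -1]],
])

```text
clock: 45.97
eef_pos: [0.532, -0.046, 0.0342]
tool_rot: [0.698, 0.716, 0.001, 0.001]
ft_force: [-0.1, 0.7, -0.5]
grip_width: 0.029
grasp_force: 61.8
```

Request:
apply_moves([
  [[0, 0, 0.5, 0, -1], [0, 0, 0.9, 0, -1], [0, 0, 0.9, 0, -1], [0, 0, 0.7, 0, -1]],
])

```text
clock: 46.3
eef_pos: [0.5316, -0.0458, 0.1564]
tool_rot: [0.698, 0.716, 0.001, 0.002]
ft_force: [0.8, -0.5, -0.6]
grip_width: 0.0289
grasp_force: 61.8
```

Request:
apply_moves([
  [[-0.048, -0.484, 0, 6.8, -1], [-0.048, -0.484, 0, 6.8, -1], [-0.048, -0.484, 0, 6.8, -1], [-0.048, -0.484, 0, 6.8, -1], [-0.048, -0.484, 0, 6.8, -1], [-0.048, -0.484, 0, 6.8, -1], [-0.048, -0.484, 0, 6.8, -1], [-0.048, -0.484, 0, 6.8, -1]],
])

```text
clock: 46.97
eef_pos: [0.5155, -0.2017, 0.154]
tool_rot: [0.291, 0.957, -0.0, 0.001]
ft_force: [0.7, -0.1, 0.3]
grip_width: 0.0291
grasp_force: 62.0
```

Request:
apply_moves([
  [[-0.048, -0.484, 0, 6.8, -1], [-0.048, -0.484, 0, 6.8, -1], [-0.048, -0.484, 0, 6.8, -1], [-0.048, -0.484, 0, 6.8, -1], [-0.048, -0.484, 0, 6.8, -1], [0, 0, -0.3, 0, -1], [0, 0, 0, 0, -1]],
])

```text
clock: 47.55
eef_pos: [0.5048, -0.2983, 0.1401]
tool_rot: [0.003, 1.0, 0.0, -0.0]
ft_force: [-0.9, 0.1, -0.5]
grip_width: 0.0288
grasp_force: 62.0
```

```bash
python3 kit.py w17
```

```text
47.55 [ 0.5048 -0.2983  0.1401] [179.7  -0.  180. ] [-0.53  0.47  0.06  1.15  0.   -0.53] 0.028842644941988165
[ 450.6 -297.5] [30.  35.9] 89.1 0.0352 [320. 156.]
```

Request:
apply_moves([
  [[0.02, 0, -0.8, 0, -1], [0, 0, -0.8, 0, -1], [0, 0, -0.7, 0, -1], [0, 0, -0.3, 0, -1], [0, 0, -0.15, 0, -1], [0, 0, -0.12, 0, -1], [0, 0, -0.08, 0, -1], [0, 0, 0, 0, -1]],
])

```text
clock: 48.27
eef_pos: [0.5075, -0.2976, 0.0238]
tool_rot: [0.002, 1.0, -0.001, 0.001]
ft_force: [0.5, 0.1, -0.3]
grip_width: 0.029
grasp_force: 62.2
```

Request:
apply_moves([
  [[0, 0, 0, 0, -0.1], [0, 0, 0, 0, -0.1], [0, 0, 0, 0, -0.1], [0, 0, 0.5, 0, -0.1], [0, 0, 0.9, 0, 0], [0, 0, 0.9, 0, 0], [0, 0, 0.8, 0, 0]],
])

```text
clock: 48.85
eef_pos: [0.5064, -0.2975, 0.1486]
tool_rot: [0.002, 1.0, -0.0, 0.0]
ft_force: [0.3, 0.1, 0.6]
grip_width: 0.0423
grasp_force: 0.0
```

Request:
apply_moves([
  [[0.047, 0.569, 0, -6.8, 0], [0.047, 0.569, 0, -6.8, 0], [0.047, 0.569, 0, -6.8, 0], [0.047, 0.569, 0, -6.8, 0], [0.047, 0.569, 0, -6.8, 0], [0.047, 0.569, 0, -6.8, 0], [0.047, 0.569, 0, -6.8, 0], [0.047, 0.569, 0, -6.8, 0]],
])

```text
clock: 49.52
eef_pos: [0.5215, -0.1143, 0.1469]
tool_rot: [0.461, 0.887, 0.0, 0.0]
ft_force: [-0.9, -0.0, -0.1]
grip_width: 0.0426
grasp_force: 0.0
```

Request:
apply_moves([
  [[0.047, 0.569, 0, -6.8, 0], [0.047, 0.569, 0, -6.8, 0], [0.047, 0.569, 0, -6.8, 0], [0.047, 0.569, 0, -6.8, 0], [0.047, 0.569, 0, -6.8, 0], [0, 0, -0.8, 0, 0], [0, 0, 0, 0, 0], [0, 0, 0, 0, 0]],
])

```text
clock: 50.18
eef_pos: [0.5291, -0.0013, 0.1134]
tool_rot: [0.698, 0.716, -0.001, -0.001]
ft_force: [0.0, -0.2, -0.4]
grip_width: 0.0429
grasp_force: 0.0
```

```bash
python3 mot.py w18; python3 - <<'E'
from h import *
p,d,K,T=save("top","t18"); X=cloud(d,K,T)
box(X,"K1",.425,.477,-.325,-.27,.026,.045);box(X,"K2",.48,.532,-.325,-.27,.026,.045)
E
```

```text
50.1833 [ 0.5291 -0.0013  0.1134] [  91.5    0.  -179.8] [-0.    0.4  -0.14  1.04 -0.    1.54] 0.04286710388236547
50.2333 [ 0.5303 -0.0017  0.1146] [  91.4    0.  -179.9] [-0.    0.4  -0.14  1.04 -0.    1.54] 0.042829084084846016
[529.7   1. ] [29.9 35.6] 1.5 [320. 270.]
[ 530.1 -125.7] [49.9  3.1] 2.4 [317. 466.]
K1 251 [ 450.1 -297.7] [35.7 30.7] 0.9 z [28.6 33.9 37.5]
K2 254 [ 507.1 -298.6] [36.2 31.3] 0.6 z [28.2 33.6 38. ]
```

Request:
apply_moves([
  [[0, 0.01, -0.4, 0, 0], [0, 0, -0.8, 0, 0], [0, 0, -0.6, 0, 0], [0, 0, -0.25, 0, 0], [0, 0, 0, 0, -1], [0, 0, 0, 0, -1], [0, 0, 0, 0, -1], [0, 0, 0, 0, -1]],
])

```text
clock: 50.95
eef_pos: [0.5324, -0.0013, 0.0342]
tool_rot: [0.698, 0.716, 0.001, 0.001]
ft_force: [0.0, -0.8, -0.8]
grip_width: 0.0294
grasp_force: 61.9
```

Request:
apply_moves([
  [[0, 0, 0.5, 0, -1], [0, 0, 0.9, 0, -1], [0, 0, 0.9, 0, -1], [0, 0, 0.7, 0, -1]],
])

```text
clock: 51.28
eef_pos: [0.5319, -0.001, 0.1564]
tool_rot: [0.698, 0.716, 0.001, 0.002]
ft_force: [0.2, -0.7, -1.2]
grip_width: 0.029
grasp_force: 61.9
```

Request:
apply_moves([
  [[0.06, -0.569, 0, 6.8, -1], [0.06, -0.569, 0, 6.8, -1], [0.06, -0.569, 0, 6.8, -1], [0.06, -0.569, 0, 6.8, -1], [0.06, -0.569, 0, 6.8, -1], [0.06, -0.569, 0, 6.8, -1], [0.06, -0.569, 0, 6.8, -1], [0.06, -0.569, 0, 6.8, -1]],
])

```text
clock: 51.95
eef_pos: [0.5505, -0.1844, 0.154]
tool_rot: [0.291, 0.957, -0.0, 0.001]
ft_force: [0.6, 0.3, -1.2]
grip_width: 0.029
grasp_force: 62.1
```

Request:
apply_moves([
  [[0.06, -0.569, 0, 6.8, -1], [0.06, -0.569, 0, 6.8, -1], [0.06, -0.569, 0, 6.8, -1], [0.06, -0.569, 0, 6.8, -1], [0.06, -0.569, 0, 6.8, -1], [0, 0, -0.3, 0, -1], [0, 0, 0, 0, -1]],
])

```text
clock: 52.53
eef_pos: [0.5613, -0.2982, 0.1397]
tool_rot: [0.003, 1.0, 0.0, -0.0]
ft_force: [-0.5, 0.7, -0.5]
grip_width: 0.0292
grasp_force: 62.2
```

```bash
python3 kit.py w19
```

```text
52.5333 [ 0.5613 -0.2982  0.1397] [179.7  -0.  180. ] [-0.49  0.57  0.22  1.22  0.   -0.48] 0.029157546565331524
[ 450.7 -297.4] [29.9 36.3] 88.8 0.0352 [319.  43.]
[ 507.  -297.6] [30.  35.9] 89.7 0.0352 [320. 156.]
```

Request:
apply_moves([
  [[0, 0, -0.8, 0, -1], [0, 0, -0.8, 0, -1], [0, 0, -0.7, 0, -1], [0, 0, -0.3, 0, -1], [0, 0, -0.15, 0, -1], [0, 0, -0.12, 0, -1], [0, 0, -0.08, 0, -1], [0, 0, 0, 0, -1]],
])

```text
clock: 53.25
eef_pos: [0.5634, -0.2974, 0.0241]
tool_rot: [0.002, 1.0, -0.001, 0.001]
ft_force: [-0.3, 0.3, -0.1]
grip_width: 0.0291
grasp_force: 62.2
```

Request:
apply_moves([
  [[0, 0, 0, 0, -0.1], [0, 0, 0, 0, -0.1], [0, 0, 0, 0, -0.1], [0, 0, 0.5, 0, -0.1], [0, 0, 0.9, 0, -0.1], [0, 0, 0.9, 0, -0.1], [0, 0, 0.9, 0, -1], [0, 0, 0.9, 0, -1]],
])

```text
clock: 53.92
eef_pos: [0.5617, -0.2969, 0.1885]
tool_rot: [0.002, 1.0, -0.0, 0.0]
ft_force: [1.4, 0.2, -0.8]
grip_width: 0.0151
grasp_force: 0.0
```

```bash
python3 kit.py w20;  python3 - <<'E'
from h import *
p,d,K,T=load("w20"); X=cloud(d,K,T); box(X,"bar",.38,.65,-.42,-.37,.09,.115); p,d,K,T=save("top","t20"); X=cloud(d,K,T); box(X,"bar",.38,.65,-.42,-.385,.09,.115)
r=X.reshape(-1,3); r=r[(r[:,0]>.43)&(r[:,0]<.58)&(r[:,1]<-.38)&(r[:,1]>-.43)&(r[:,2]>.08)&(r[:,2]<.12)]; print(r.mean(0),np.percentile(r,[5,95],axis=0))
E
```

```text
53.9167 [ 0.5617 -0.2969  0.1885] [ 179.8    0.  -180. ] [-0.49  0.54  0.29  1.32 -0.   -0.48] 0.015105364479249771
[ 450.6 -297.3] [29.6 36.3] 88.7 0.0351 [318.  52.]
[ 507.  -297.6] [30.1 36.3] 89.7 0.0351 [318. 146.]
[ 562.1 -297.2] [36.6 29.9] 0.4 0.0351 [319. 226.]
bar 7471 [ 522.  -391.4] [173.5  16. ] 1.4 z [ 99.5 104.2 105.8]
bar 0<stdin>:3: RuntimeWarning: Mean of empty slice.
  ret = um.true_divide(
Traceback (most recent call last):
IndexError: index -1 is out of bounds for axis 0 with size 0
```

All three motors stand on the bay floor (x 0.451, 0.507, 0.562; tops 35 mm). Now swing the keeper: closed fingers behind the bar.

Request:
apply_moves([
  [[-0.35, -0.8, 0, 0, -1], [-0.35, -0.8, 0, 0, -1], [-0.35, -0.8, 0, 0, -1], [-0.35, -0.85, 0, 0, -1], [0, 0, -0.8, 0, -1], [0, 0, -0.9, 0, -1], [0, 0, -0.7, 0, -1], [0, 0, 0, 0, -1]],
])

```text
clock: 54.68
eef_pos: [0.5017, -0.4242, 0.0829]
tool_rot: [0.002, 1.0, 0.004, -0.005]
ft_force: [-1.0, 0.8, -1.9]
grip_width: -0.0006
grasp_force: 0.0
```

Request:
apply_moves([
  [[0, 0.3, 0, 0, -1], [0, 0.3, 0, 0, -1], [0, 0.3, 0, 0, -1], [0, 0.3, 0, 0, -1], [0, 0.2, 0, 0, -1], [0, 0, 0, 0, -1]],
])

```text
clock: 55.18
eef_pos: [0.5065, -0.3693, 0.0916]
tool_rot: [0.001, 1.0, 0.0, 0.0]
ft_force: [0.4, -0.8, -0.2]
grip_width: 0.0003
grasp_force: 0.0
```

Request:
apply_moves([
  [[0, 0.2, 0, 0, -1], [0, 0.2, 0, 0, -1], [0, 0, 0, 0, -1], [0, -0.2, 0.6, 0, -1], [0, 0, 0.9, 0, -1], [0, 0, 0.9, 0, -1], [0, 0, 0, 0, -1]],
])

```text
clock: 55.77
eef_pos: [0.5092, -0.3655, 0.1948]
tool_rot: [0.002, 1.0, -0.004, 0.006]
ft_force: [0.8, -0.6, 0.9]
grip_width: -0.0004
grasp_force: 0.0
```

```bash
python3 - <<'E'
from h import *
st(); p,d,K,T=save("wrist","w21"); X=cloud(d,K,T).reshape(-1,3)
m=(X[:,0]>.42)&(X[:,0]<.6)&(X[:,1]<-.26)&(X[:,1]>-.43)&(X[:,2]>.044)&(X[:,2]<.115); q=X[m]; print(len(q),np.percentile(q,[2,50,98],axis=0).round(4).tolist())
E
```

```text
55.7667 [ 0.5092 -0.3655  0.1948] [ 179.8    0.6 -179.5] [-0.62  0.51  0.26  1.31  0.   -0.62] -0.0004017450120506333
5627 [[0.4225, -0.3315, 0.0762], [0.4994, -0.3155, 0.0937], [0.596, -0.3096, 0.0956]]
```

View pics/w21.png

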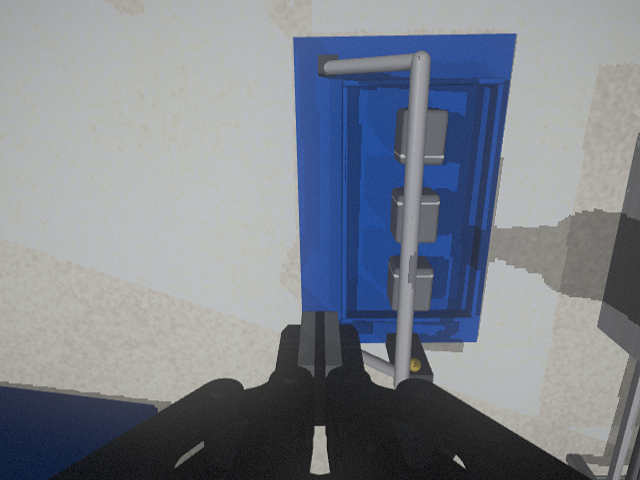

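The bar is past upright and sinking over the motors (bar column ~412). Move above it and press down.

Request:
apply_moves([
  [[0, 0.6, 0, 0, -1], [0, 0.6, 0, 0, -1], [0, 0.41, 0, 0, -1], [0, 0, -0.7, 0, -1], [0, 0, -0.7, 0, -1], [0, 0, -0.6, 0, -1], [0, 0, -0.3, 0, -1], [0, 0, 0, 0, -1]],
])

```text
clock: 56.48
eef_pos: [0.5028, -0.2967, 0.0895]
tool_rot: [0.002, 1.0, 0.002, -0.004]
ft_force: [-0.2, 0.2, -0.8]
grip_width: 0.0
grasp_force: 0.0
```

Request:
apply_moves([
  [[0, 0, -0.1, 0, -1], [0, 0, -0.1, 0, -1], [0, 0, -0.1, 0, -1], [0, 0, 0, 0, -1]],
])

```text
clock: 56.82
eef_pos: [0.5063, -0.2988, 0.0825]
tool_rot: [0.002, 1.0, -0.0, 0.0]
ft_force: [-0.3, -0.3, -0.2]
grip_width: -0.0002
grasp_force: 0.0
```

Request:
apply_moves([
  [[0, 0, -0.1, 0, -1], [0, 0, -0.1, 0, -1], [0, 0, 0, 0, -1]],
])

```text
clock: 57.07
eef_pos: [0.506, -0.2984, 0.0747]
tool_rot: [0.002, 1.0, 0.0, 0.0]
ft_force: [0.8, 0.9, 0.5]
grip_width: -0.0002
grasp_force: 0.0
```

Request:
apply_moves([
  [[0, 0, -0.1, 0, -1], [0, 0, -0.05, 0, -1], [0, 0, 0, 0, -1]],
])

```text
clock: 57.32
eef_pos: [0.5063, -0.2989, 0.069]
tool_rot: [0.002, 1.0, -0.0, 0.0]
ft_force: [0.2, -0.2, 1.5]
grip_width: 0.0001
grasp_force: 1.1
```

Request:
apply_moves([
  [[0, 0, -0.08, 0, -1], [0, 0, 0, 0, -1]],
])

```text
clock: 57.48
eef_pos: [0.5064, -0.2989, 0.0686]
tool_rot: [0.002, 1.0, -0.001, 0.001]
ft_force: [-5.8, 2.7, 17.4]
grip_width: -0.0
grasp_force: 8.7
```

Request:
apply_moves([
  [[0, 0, -0.08, 0, -1], [0, 0, 0, 0, -1]],
])

```text
clock: 57.65
eef_pos: [0.5065, -0.299, 0.0681]
tool_rot: [0.002, 1.0, -0.001, 0.002]
ft_force: [-10.2, 5.6, 32.0]
grip_width: -0.0002
grasp_force: 16.3
```

Request:
apply_moves([
  [[0, 0, -0.08, 0, -1], [0, 0, 0, 0, -1]],
])

```text
clock: 57.82
eef_pos: [0.5066, -0.299, 0.0678]
tool_rot: [0.002, 1.0, -0.001, 0.003]
ft_force: [-15.9, 8.6, 47.8]
grip_width: -0.0002
grasp_force: 23.9
```

Request:
apply_moves([
  [[0, 0, 0.4, 0, -1], [0, 0, 0.9, 0, -1], [0, 0, 0.9, 0, -1], [0, 0, 0.9, 0, -1], [0, 0, 0.6, 0, -1], [0, -0.6, 0, 0, -1], [0, 0, 0, 0, -1]],
])

```text
clock: 58.4
eef_pos: [0.5073, -0.3261, 0.2095]
tool_rot: [0.003, 1.0, -0.003, 0.003]
ft_force: [-0.3, 0.8, -0.2]
grip_width: 0.0
grasp_force: 0.0
```

```bash
python3 - <<'E'
from h import *
st(); p,d,K,T=save("wrist","w22"); X=cloud(d,K,T).reshape(-1,3)
m=(X[:,0]>.42)&(X[:,0]<.6)&(X[:,1]<-.26)&(X[:,1]>-.40)&(X[:,2]>.043)&(X[:,2]<.115); q=X[m]; print(len(q),np.percentile(q,[2,50,98],axis=0).round(4).tolist())
E
python3 kit.py w23
```

```text
58.4 [ 0.5073 -0.3261  0.2095] [ 179.7    0.3 -179.7] [-0.57  0.46  0.22  1.32 -0.   -0.57] 1.9438025258435493e-05
3478 [[0.4226, -0.304, 0.049], [0.4957, -0.2987, 0.0525], [0.5942, -0.2934, 0.0543]]
58.45 [ 0.5063 -0.3242  0.2076] [ 1.797e+02  1.000e-01 -1.799e+02] [-0.57  0.46  0.21  1.32 -0.   -0.56] -1.3715098565249593e-05
[ 450.3 -307.7] [ 9.6 35.4] 89.9 0.035 [343. 141.]
[ 451.1 -287.4] [10.2 35.7] 89.7 0.0351 [372. 141.]
[ 506.5 -307.3] [35.2  9.7] 0.7 0.035 [343. 219.]
[ 506.6 -287. ] [35.8  9.3] 1.5 0.0351 [370. 219.]
[ 561.1 -306.7] [35.2 10.2] 0.0 0.035 [342. 286.]
[ 561.2 -286.3] [35.5  9. ] 1.4 0.035 [368. 286.]
```

View pics/w22.png

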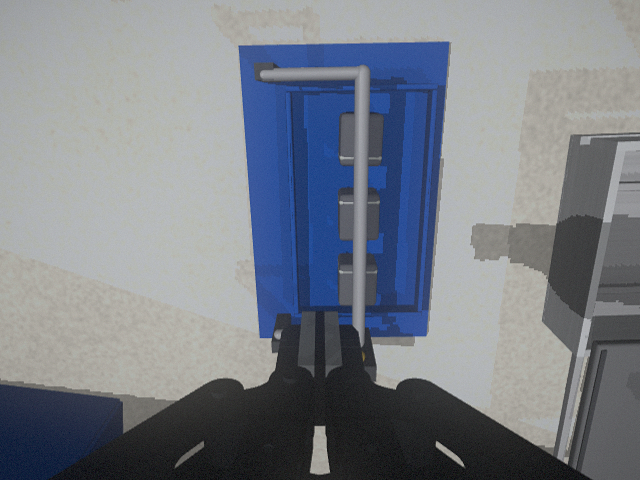

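The bar lies level over the motors (top 0.052), snapped shut. Now push the inner door shut from behind.

Request:
apply_moves([
  [[0.5, 0.77, 0, 0, -1], [0.5, 0.77, 0, 0, -1], [0.5, 0.77, 0, 0, -1], [0.5, 0.77, 0, 0, -1], [0.5, 0.77, 0, 0, -1], [0.5, 0.77, 0, 0, -1], [0.5, 0.77, 0, 0, -1], [0.5, 0.77, 0, 0, -1]],
])

```text
clock: 59.17
eef_pos: [0.6658, -0.0738, 0.2052]
tool_rot: [0.001, 1.0, 0.0, -0.001]
ft_force: [0.6, -0.1, 0.6]
grip_width: 0.0002
grasp_force: 0.0
```

Request:
apply_moves([
  [[0.55, 0.78, 0, 0, -1], [0, 0, 0, 0, -1], [0, 0, -0.9, 0, -1], [0, 0, -0.9, 0, -1], [0, 0, -0.7, 0, -1], [0, 0, -0.25, 0, -1], [0, 0, 0, 0, -1]],
])

```text
clock: 59.75
eef_pos: [0.6844, -0.0444, 0.0916]
tool_rot: [0.002, 1.0, 0.0, -0.005]
ft_force: [-0.3, 0.4, -0.1]
grip_width: -0.0002
grasp_force: 0.0
```

```bash
python3 - <<'E'
from h import *
st(); p,d,K,T=save("wrist","w24"); X=cloud(d,K,T); box(X,"ih",.6,.7,-.1,.02,.085,.103)
E
```

```text
59.75 [ 0.6844 -0.0444  0.0916] [179.8  -0.6 180. ] [-0.06  0.71  0.34  1.21  0.   -0.06] -0.0002419051756493524
ih 9463 [663.2 -43.6] [32.5 50.1] 1.6 z [87.  97.8 99.8]
```

Request:
apply_moves([
  [[-0.3, 0, 0, 0, -1], [-0.4, -0.01, 0, 0, -1], [-0.4, -0.01, 0, 0, -1], [-0.4, -0.01, 0, 0, -1], [-0.4, -0.02, 0, 0, -1], [-0.4, -0.02, 0, 0, -1], [-0.4, -0.02, 0, 0, -1], [-0.4, -0.01, 0, 0, -1]],
])

```text
clock: 60.47
eef_pos: [0.5668, -0.0487, 0.1003]
tool_rot: [0.002, 1.0, 0.0, 0.004]
ft_force: [3.2, 0.3, -1.3]
grip_width: 0.0001
grasp_force: 1.6
```

Request:
apply_moves([
  [[-0.3, -0.01, 0, 0, -1], [-0.2, 0, 0, 0, -1], [-0.2, 0, 0, 0, -1], [-0.15, 0, 0, 0, -1], [-0.1, 0, 0, 0, -1], [0, 0, 0, 0, -1]],
])

```text
clock: 60.97
eef_pos: [0.5257, -0.0495, 0.0974]
tool_rot: [0.002, 1.0, -0.0, 0.0]
ft_force: [1.2, -0.4, 0.5]
grip_width: 0.0
grasp_force: 0.4
```

Request:
apply_moves([
  [[-0.1, 0, -0.1, 0, -1], [-0.1, 0, 0, 0, -1], [0, 0, 0, 0, -1], [0, 0, 0, 0, -1]],
])

```text
clock: 61.3
eef_pos: [0.5251, -0.0497, 0.0943]
tool_rot: [0.002, 1.0, -0.0, 0.007]
ft_force: [14.7, -0.4, -3.6]
grip_width: 0.0001
grasp_force: 7.3
```

Request:
apply_moves([
  [[-0.1, 0, 0, 0, -1], [-0.05, 0, 0, 0, -1], [0, 0, 0, 0, -1], [0, 0, 0, 0, -1]],
])

```text
clock: 61.63
eef_pos: [0.5249, -0.0497, 0.0946]
tool_rot: [0.001, 1.0, -0.0, 0.013]
ft_force: [28.2, -0.8, -16.2]
grip_width: 0.0001
grasp_force: 14.1
```

Request:
apply_moves([
  [[0.3, 0, 0, 0, -1], [0.4, 0, 0, 0, -1], [0, 0, 0.9, 0, -1], [0, 0, 0.9, 0, -1], [0, 0, 0.9, 0, -1], [-0.9, 0, 0.2, 0, -1], [-0.9, 0, 0, 0, -1], [-0.9, 0, 0, 0, -1]],
])

```text
clock: 62.3
eef_pos: [0.4309, -0.0493, 0.2086]
tool_rot: [0.002, 1.0, 0.0, -0.0]
ft_force: [-0.7, -0.2, -0.2]
grip_width: -0.0
grasp_force: 0.0
```

Request:
apply_moves([
  [[-0.9, 0, 0, 0, -1], [-0.9, 0, 0, 0, -1], [-0.8, 0, 0, 0, -1], [0, 0, 0, 0, -1], [0, 0, 0, 0, -1]],
])

```text
clock: 62.72
eef_pos: [0.326, -0.0492, 0.2082]
tool_rot: [0.002, 1.0, 0.0, -0.001]
ft_force: [0.2, 0.0, -0.1]
grip_width: -0.0001
grasp_force: 0.0
```

```bash
python3 chk.py t30; python3 - <<'E'
from h import *
p,d,K,T=load("t30"); X=cloud(d,K,T)
box(X,"bar",.43,.58,-.32,-.27,.045,.06)
E
```

```text
62.7167 [ 0.326  -0.0492  0.2082] [ 1.798e+02 -1.000e-01  1.800e+02] [-0.15 -0.07 -0.45  1.2  -0.   -0.15] -0.00012020889600785135
fin [-0.11 -0.06]
back [0.42 0.44]
o 150 [0.503  0.1059 0.0964] [0.503  0.1058 0.0967]
i 156 [ 0.5082 -0.0505  0.0961] [ 0.5085 -0.051   0.0962]
bar 346 [ 505.2 -298.7] [149.3  11.8] 0.7 z [46.5 51.  55.5]
```

View pics/t30.png

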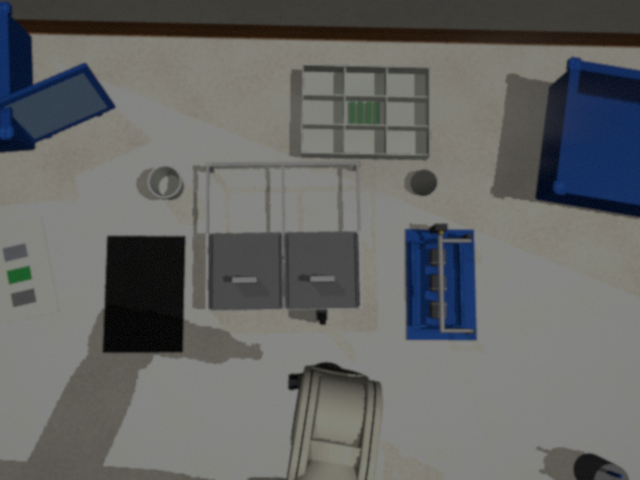

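The final view shows both doors shut (fins at (240,280) and (318,278)), an empty mat, and the bar across the three motors at (438,285); cup and wheel are undisturbed. Handing in.

```bash
python3 -c "
from workcell import order
print(order.job_done())"
```

```text
the job is handed in; nothing more can be done
None
```

All three motors went through the pass box and stand on the kit bay floor under the snapped keeper, and both doors are fully shut at hand-in; but the inner door, dragged back as I released it, stood about 3 mm open while the outer door was open for loading.

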